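# Unload the tile drying press onto the kiln shelf

### The arm

A 7-joint arm with a two-finger parallel gripper is mounted at the origin on the work surface. World frame = base frame: x ahead of the robot, y to its left, z up, the work surface at z = 0. Lengths are in mm, angles in degrees, forces in N, time in s.
With the tool pointing down it reaches from about 400 to 875 mm from the base axis. Payload 6.5 kg.
Tool frame: the origin (TCP) lies on the mounting face of the last link; the fingertips stand env.nose_length ahead of it and the grasp point (between the pads) lies 147 mm ahead of it (env.nose_length is the distance from the TCP to the fingertips, in mm); z points along the fingers, y is the direction in which the jaws open and shut (so a half turn about z gives the same grasp; the last joint's range is limited). The gripper opens to 88 mm and grips with 3 to 60 N. Pads are 18 mm wide; open, the fingers measure 123 mm over their backs; the gripper's body (75 mm by 187 mm) begins 45 mm behind the grasp point.
Start: joints at [65.478, 30.733, -0.252, 88.115, 0.149, 61.152, -4.079], TCP at [230.073, -607.912, 404.716] pointing down, gripper open.
Joint ranges: [-154.64, 154.64], [-21.42, 123.67], [-72.66, 72.17], [13.99, 137.28], [-74.86, 254.86], [10.95, 109.41], [-158.01, 158.01]. Speed limits (degrees/s): [136.94, 136.94, 180, 180, 180, 180, 180].

### API

Orientations are given as [roll, pitch, yaw] about the fixed x, y, z axes, in that order (R = Rz(yaw) Ry(pitch) Rx(roll)).
In Python, from station import readout, capture, get_calibration, close_job, env gives the robot as it stands.
- The arm moves only by the tool apply_moves, never from a script. Its argument "plan" is a list of rows, each a list of 2 entries, a list of its own where there are three numbers: the shift along the tool's x, y, z in cm, then the turn about the tool's z in degrees. A call has 1 to 12 rows; each row shifts and turns the pose as measured when the row begins, along the tool's axes as they then stand; what a row does not reach is not made up. A row lasts 1/10 s, in which the tool goes at most 50 mm and 8.59 degrees, less where a joint would pass 70% of its speed; a pose out of reach is approached as far as the arm can. A call is refused whole if a number of a shift passes 5 or a number of a turn 8.59, either way. A call with a gripper value outside its range is refused whole. "claw" is the gripper's target within -1 to 1 (shut at 1, half-way at 0, fully open at -1), set as the call begins (left out, the last holds). The fingers move at their own pace and stop on an object; "newtons" is the grip in N (left out, the last holds). Time passes only in rows, so rows that do not move let the fingers close. It gives the time, the measured TCP pose, the force and the opening at its end, in the units of the state.
- readout.get_state(): the state, without advancing time (a new reading comes with each control period).
- capture(name): name is "scene" or "top" or "wrist"; returns the picture (420x560x3 uint8, red, green, blue); there is no depth.
- get_calibration(name): a dict with "fx", "fy", "cx", "cy" (pixels), "eye" and "rotation" of the camera in the world; the wrist camera has in their place "tool_from_camera" (4x4, takes a point from camera to tool coordinates, whose origin is the TCP and whose axes are the flange's). Camera axes: x right, y down, z forward; pixel columns grow to the right and rows downward; lengths in mm; the calibration is good to about 2 mm. A picture is of the moment at which its call begins: read the wrist's pose just before it. get_calibration takes no time and is no camera call.
- close_job(): hands the job in, once; it reports no verdict.
The state is a dict: "time": time; "qpos": joint angles; "qvel": joint speeds; "joint_efforts": joint torques, N m; "position": TCP position; "ee_rot": TCP orientation; "force": force on the tool from outside, world axes, zero at the start; "moment": the same for the moment, N m; "gripper_width": opening from 0.0 (shut) to 1.0 (fully open).
Only numpy, scipy, OpenCV 4.12 (cv2) and the standard library are available. Lean on these libraries where they do the work, as an engineer would, in place of code of your own. Each camera call takes 0.05 s, during which the arm holds its last target.

### The job

Open the tile drying press: lift its cover board straight up off the two dowels, keeping it level, and lay it flat on the rubber mat. Then take every tile out of the press and set the tiles out on the kiln shelf for firing, rosette up, one centred and square on each white patch and filling one row of three completely before using the other row. Don't disturb the jar, the bowl or the clay block.

Things in the scene. Friction and masses are not known exactly. Their poses are not given: they have to be found in the camera images.
- press: Fixed tile drying press: plywood base 306 (x) x 250 (y) x 15 mm, long sides open; a spacer batten 28 mm wide along y at x = -139 and +139 mm, tops 32 mm above the bench; a 14 mm dowel stands in the middle of each, tops at 60 mm. Origin: centre of the underside, on the bench. Tiles lie on the base (15 mm up) between the battens in two lines along x, at about y = +56 and -56 mm.
- cover: Loose plywood cover of the press, 306 (x) x 180 (y) x 10 mm, about 0.45 kg, with a dark grab rail along its middle. 15 mm holes at x = -139 and +139 mm, y = 0, fit closely over the dowels; at the start it rests on the battens, the dowels 18 mm proud of it. Origin: centre of its underside; z up.
- cover_rail (a point): Centre of the cover's grab rail, 40 mm above the cover's underside, over its centre of mass. The rail is a bar 140 mm long (cover x), 22 mm wide (y) and 22 mm high, its top 51 mm above the underside; it stands on two feet at x = -55 and +55 mm, with 19 mm free beneath it elsewhere.
- mat: Thin black rubber mat fixed on the bench, 310 (x) x 190 (y) x 4 mm. Origin: centre of the underside, on the bench.
- shelf: Buff ceramic kiln shelf, fixed on the bench, a slab 296 (x) x 232 (y) x 15 mm with six white kiln-wash patches on top: two rows of three, each row running along the shelf's x. Origin: centre of the underside, on the bench.
- patch_a1 (a point): Centre of a white patch (79 mm along shelf x, 50 mm along shelf y) on the kiln shelf's top, 15 mm above the bench, at shelf x = -88, y = +58 mm: row a. Axes as the shelf's.
- patch_a2 (a point): Centre of a white patch (79 mm along shelf x, 50 mm along shelf y) on the kiln shelf's top, 15 mm above the bench, at shelf x = 0, y = +58 mm: row a. Axes as the shelf's.
- patch_a3 (a point): Centre of a white patch (79 mm along shelf x, 50 mm along shelf y) on the kiln shelf's top, 15 mm above the bench, at shelf x = +88, y = +58 mm: row a. Axes as the shelf's.
- patch_b1 (a point): Centre of a white patch (79 mm along shelf x, 50 mm along shelf y) on the kiln shelf's top, 15 mm above the bench, at shelf x = -88, y = -58 mm: row b. Axes as the shelf's.
- patch_b2 (a point): Centre of a white patch (79 mm along shelf x, 50 mm along shelf y) on the kiln shelf's top, 15 mm above the bench, at shelf x = 0, y = -58 mm: row b. Axes as the shelf's.
- patch_b3 (a point): Centre of a white patch (79 mm along shelf x, 50 mm along shelf y) on the kiln shelf's top, 15 mm above the bench, at shelf x = +88, y = -58 mm: row b. Axes as the shelf's.
- tile1: Dry clay tile, 75 (x) x 46 (y) x 14 mm, about 0.09 kg, with a stamped rosette on its upper face. Origin: centre of the underside; z up. In the press at the start; four to six of the six tiles are there on any day, the others are absent.
- tile2: Dry clay tile, 75 (x) x 46 (y) x 14 mm, about 0.09 kg, with a stamped rosette on its upper face. Origin: centre of the underside; z up. In the press at the start; four to six of the six tiles are there on any day, the others are absent.
- tile3: Dry clay tile, 75 (x) x 46 (y) x 14 mm, about 0.09 kg, with a stamped rosette on its upper face. Origin: centre of the underside; z up. In the press at the start; four to six of the six tiles are there on any day, the others are absent.
- tile4: Dry clay tile, 75 (x) x 46 (y) x 14 mm, about 0.09 kg, with a stamped rosette on its upper face. Origin: centre of the underside; z up. In the press at the start; four to six of the six tiles are there on any day, the others are absent.
- tile5: Dry clay tile, 75 (x) x 46 (y) x 14 mm, about 0.09 kg, with a stamped rosette on its upper face. Origin: centre of the underside; z up. In the press at the start; four to six of the six tiles are there on any day, the others are absent.
- tile6: Dry clay tile, 75 (x) x 46 (y) x 14 mm, about 0.09 kg, with a stamped rosette on its upper face. Origin: centre of the underside; z up. In the press at the start; four to six of the six tiles are there on any day, the others are absent.
- glaze_jar: Bystander: white glaze jar with red cap, 64 mm in diameter, 85 mm high, standing on the bench. Origin: centre of the underside.
- bowl: Bystander: clay-coloured bowl, 110 mm across the rim, 55 mm high. Origin: centre of the underside.
- clay_block: Bystander: block of clay, 90 x 75 x 65 mm. Origin: centre of the underside.

How it is judged (in metres and radians):
On the way, in this order (a step that is already met when the one before it is completed fails the run):
1. the cover is lifted clear of the dowels, level (z of cover in the frame of press above 0.062 m and angle between cover's own z axis and vertical below 0.12 rad), for 0.2 s.
2. the cover lies flat on the rubber mat, let go (horizontal distance between cover and mat below 0.06 m and z of cover in the frame of mat below 0.01 m and angle between cover's own z axis and vertical below 0.05 rad and linear speed of cover below 0.02 m/s and contact force between the fingers and cover below 0.2 N), for 0.3 s.
At the end, for the whole second after the job is handed in: Every tile present lies flat, rosette up, on the kiln shelf, at rest, within 12 mm of the centre of a white patch and square to the shelf within 8 degrees; one row of three patches is full; the cover lies flat on the mat, its centre within 60 mm of the mat's (horizontal distance between cover and mat below 0.06 m and z of cover in the frame of mat below 0.01 m and angle between cover's own z axis and vertical below 0.05 rad and linear speed of each of cover, tile1, tile2, tile3, tile4, tile5, tile6 below 0.02 m/s and (horizontal distance between tile1 and patch_a1 below 0.012 m or horizontal distance between tile1 and patch_a2 below 0.012 m or horizontal distance between tile1 and patch_a3 below 0.012 m or horizontal distance between tile1 and patch_b1 below 0.012 m or horizontal distance between tile1 and patch_b2 below 0.012 m or horizontal distance between tile1 and patch_b3 below 0.012 m) and angle between the x axis of each of tile1, tile2, tile3, tile4, tile5, tile6 and the x axis of shelf, either way round below 0.14 rad and z of tile1 in the frame of shelf between 0.01 and 0.02 m and angle between each of tile1, tile2, tile3, tile4, tile5, tile6's own z axis and vertical below 0.08 rad and (horizontal distance between tile2 and patch_a1 below 0.012 m or horizontal distance between tile2 and patch_a2 below 0.012 m or horizontal distance between tile2 and patch_a3 below 0.012 m or horizontal distance between tile2 and patch_b1 below 0.012 m or horizontal distance between tile2 and patch_b2 below 0.012 m or horizontal distance between tile2 and patch_b3 below 0.012 m) and z of tile2 in the frame of shelf between 0.01 and 0.02 m and (horizontal distance between tile3 and patch_a1 below 0.012 m or horizontal distance between tile3 and patch_a2 below 0.012 m or horizontal distance between tile3 and patch_a3 below 0.012 m or horizontal distance between tile3 and patch_b1 below 0.012 m or horizontal distance between tile3 and patch_b2 below 0.012 m or horizontal distance between tile3 and patch_b3 below 0.012 m) and z of tile3 in the frame of shelf between 0.01 and 0.02 m and (horizontal distance between tile4 and patch_a1 below 0.012 m or horizontal distance between tile4 and patch_a2 below 0.012 m or horizontal distance between tile4 and patch_a3 below 0.012 m or horizontal distance between tile4 and patch_b1 below 0.012 m or horizontal distance between tile4 and patch_b2 below 0.012 m or horizontal distance between tile4 and patch_b3 below 0.012 m) and z of tile4 in the frame of shelf between 0.01 and 0.02 m and (horizontal distance between tile5 and patch_a1 below 0.012 m or horizontal distance between tile5 and patch_a2 below 0.012 m or horizontal distance between tile5 and patch_a3 below 0.012 m or horizontal distance between tile5 and patch_b1 below 0.012 m or horizontal distance between tile5 and patch_b2 below 0.012 m or horizontal distance between tile5 and patch_b3 below 0.012 m) and z of tile5 in the frame of shelf between 0.01 and 0.02 m and (horizontal distance between tile6 and patch_a1 below 0.012 m or horizontal distance between tile6 and patch_a2 below 0.012 m or horizontal distance between tile6 and patch_a3 below 0.012 m or horizontal distance between tile6 and patch_b1 below 0.012 m or horizontal distance between tile6 and patch_b2 below 0.012 m or horizontal distance between tile6 and patch_b3 below 0.012 m) and z of tile6 in the frame of shelf between 0.01 and 0.02 m and ((horizontal distance between any of tile1, tile2, tile3, tile4, tile5, tile6 and patch_a1 below 0.012 m and horizontal distance between any of tile1, tile2, tile3, tile4, tile5, tile6 and patch_a2 below 0.012 m and horizontal distance between any of tile1, tile2, tile3, tile4, tile5, tile6 and patch_a3 below 0.012 m) or (horizontal distance between any of tile1, tile2, tile3, tile4, tile5, tile6 and patch_b1 below 0.012 m and horizontal distance between any of tile1, tile2, tile3, tile4, tile5, tile6 and patch_b2 below 0.012 m and horizontal distance between any of tile1, tile2, tile3, tile4, tile5, tile6 and patch_b3 below 0.012 m))); the robot touches nothing.
It fails at once if the cover is tilted by more than 0.17 rad (10 degrees) (angle between cover's own z axis and vertical above 0.17 rad).
It fails at once if the glaze jar is shoved or knocked over (moved more than 25 mm) (distance of glaze_jar from where it was at the start of the episode above 0.025 m).
It fails at once if the bowl is shoved or knocked over (moved more than 25 mm) (distance of bowl from where it was at the start of the episode above 0.025 m).
It fails at once if the clay block is shoved or knocked over (moved more than 25 mm) (distance of clay_block from where it was at the start of the episode above 0.025 m).
Of tile1, tile2, tile3, tile4, tile5, tile6 only 4 to 6 are there at a start; the rules pass over those that are not, and their reading is None.
At some moment in a run one of tile1, tile2, tile3, tile4, tile5, tile6 may be knocked a few centimetres aside while the robot is not near it.
It also fails if it takes over 210 s, if anything falls off the work surface, if the arm or the gripper's body presses on something with over 40 N, if the wrist force passes 120 N, or if a joint passes its speed limit or range.

## Working session

There is one attempt and no reset: what is moved stays moved. The work goes in short steps, Python scripts to look and compute and a tool call to move; the robot and the scene stay as the last step left them, time stands still between calls to the robot, and variables do not carry over. Pictures are saved under pics/ and viewed, and the job is handed in when it is done.

Besides the shell and the picture viewer there is one more tool, called after ">>>" as a command line: name --argument value ..., lists and objects as JSON in quotes. apply_moves: Moves the arm, as the interface text tells. Its arguments: {"type":"object","properties":{"plan":{"type":"array"},"claw":{"type":"number"},"newtons":{"type":"number"}},"required":["plan"]}

```bash
mkdir -p pics; ls; python3 - <<'E'
from station import readout, capture, get_calibration, close_job, env
import cv2
print(env.nose_length, readout.get_state())
for n in ["scene","top","wrist"]:
    c=get_calibration(n); print(n,c)
    cv2.imwrite(f"pics/{n}0.png",capture(n)[:,:,::-1])
E
```

```text
pics
166.0 {'time': 0.0, 'qpos': array([65.47706999, 30.77782812, -0.2561974 , 88.16842525,  0.14806497,
       61.15219325, -4.07757626]), 'qvel': array([ 0.00855372,  0.01651966, -0.12471261, -0.03151702, -0.01730899,
        0.03461521,  0.10080885]), 'joint_efforts': array([-3.41484574e-04, -5.70980287e+01,  9.90517661e-01, -2.51600915e+01,
       -5.63175918e-02,  1.80246786e-02,  1.54216445e-04]), 'position': array([ 229.98684465, -607.61304379,  403.85024122]), 'ee_rot': array([-1.79902028e+02,  5.44996473e-03,  2.07371353e+01]), 'force': array([ 0.06776309,  0.39561823, -0.40581277]), 'moment': array([-0.01579766,  0.01314418, -0.04553608]), 'gripper_width': 0.9986463059810515}
scene {'fx': 483.02069163042916, 'fy': 483.02069163042916, 'cx': 276.60757761122744, 'cy': 209.6196685810293, 'eye': array([1187.28577051,  773.91972643,  827.88940809]), 'rotation': array([-127.03687788,   -0.75835888,  142.2251658 ])}
top {'fx': 532.5531485002241, 'fy': 532.5531485002241, 'cx': 276.30739452786247, 'cy': 197.88022320830405, 'eye': array([ 293.76607724,   10.12857029, 1329.84432292]), 'rotation': array([-1.67369899e+02,  6.79618736e-02, -9.60323140e+01])}
wrist {'fx': 347.6049782014525, 'fy': 347.6049782014525, 'cx': 273.01863458812096, 'cy': 212.4780778430993, 'tool_from_camera': array([[-1.67674660e-03, -9.55645547e-01, -2.94514478e-01,
         7.53960161e+01],
       [ 9.99998431e-01, -1.77078932e-03,  5.26390487e-05,
        -6.41246225e-01],
       [-5.71827365e-04, -2.94513927e-01,  9.55647016e-01,
         2.06074620e+01],
       [ 0.00000000e+00,  0.00000000e+00,  0.00000000e+00,
         1.00000000e+00]])}
```

View pics/top0.png

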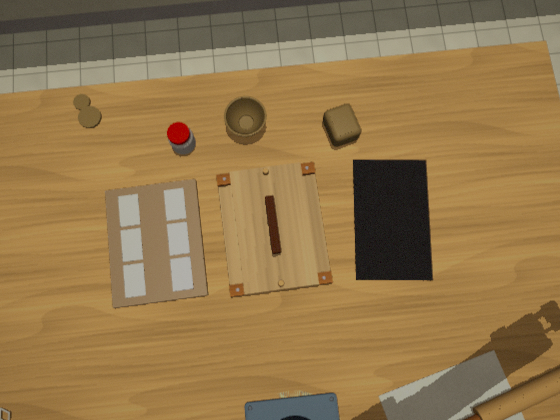

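View pics/scene0.png

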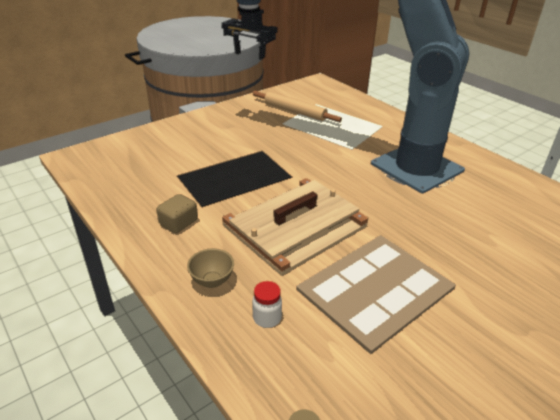

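View pics/wrist0.png

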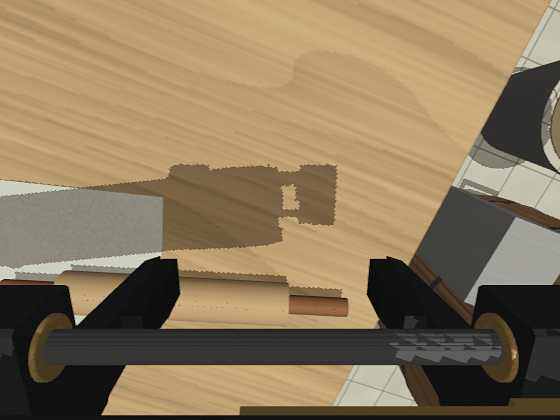

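Top view: the press is in the middle (rail ~(273,224)), the mat is on the right (~(392,220)) and the shelf on the left (~(156,242)). The bystanders sit along the far edge.

```bash
cat > h.py <<'E'
from station import readout, capture, get_calibration, close_job, env
import cv2, numpy as np
from scipy.spatial.transform import Rotation as Ro
def rot(rpy): return Ro.from_euler('xyz',rpy,degrees=True).as_matrix()
def pose(s=None):
    s=s or readout.get_state(); return np.array(s['position']),rot(s['ee_rot'])
def cam(n):
    c=get_calibration(n)
    if n!='wrist': return c,np.array(c['eye']),rot(c['rotation'])
    p,R=pose(); T=c['tool_from_camera']
    return c,p+R@T[:3,3],R@T[:3,:3]
def ray(C,uv,z):
    c,e,R=C; uv=np.atleast_2d(uv).astype(float)
    d=np.c_[(uv[:,0]-c['cx'])/c['fx'],(uv[:,1]-c['cy'])/c['fy'],np.ones(len(uv))]@R.T
    return e+d*((z-e[2])/d[:,2])[:,None]
def proj(C,P):
    c,e,R=C; q=(np.atleast_2d(P)-e)@R
    return np.c_[c['fx']*q[:,0]/q[:,2]+c['cx'],c['fy']*q[:,1]/q[:,2]+c['cy']]
def blobs(mask,amin=100):
    cs,_=cv2.findContours(mask.astype(np.uint8),cv2.RETR_EXTERNAL,cv2.CHAIN_APPROX_NONE)
    return [c for c in cs if cv2.contourArea(c)>amin]
def rect(C,cnt,z):
    P=ray(C,cnt[:,0,:],z)[:,:2].astype(np.float32)
    (c,s,a)=cv2.minAreaRect(P)
    if s[0]<s[1]: s=s[::-1]; a+=90
    return np.round(c,1),np.round(s,1),round((a+90)%180-90,2)
def shot(n,name):
    C=cam(n); im=capture(n); cv2.imwrite(f'pics/{name}.png',im[:,:,::-1]); return C,im
E
python3 - <<'E'
from h import *
C=cam('top'); im=cv2.cvtColor(cv2.imread('pics/top0.png'),cv2.COLOR_BGR2RGB).astype(int)
mx=im.max(2); mn=im.min(2)
for nm,m,z,a in [('mat',mx<30,4,3000),('patch',(mn>150)&(mx-mn<40),15,200),('rail',(mx<90),83,150),('red',(im[...,0]>120)&(im[...,1]<50),85,100)]:
    m=m.copy(); m[:60]=0; m[300:]=0
    if nm=='rail': m[:,:240]=0;m[:,320:]=0;m[:180]=0;m[265:]=0
    for c in blobs(m,a):
        x,y,w,h=cv2.boundingRect(c); print(nm,(x,y,w,h),*rect(C,c,z))
E
```

```text
mat (354, 160, 78, 120) [ 506.6 -302.7] [305.4 185.6] -6.42
patch (124, 264, 22, 33) [419.7 348.5] [76.  48.1] 1.66
patch (171, 257, 22, 34) [423.4 232.5] [77.  48.5] 1.69
patch (121, 228, 22, 33) [507.7 351. ] [76.5 48. ] 1.64
patch (167, 222, 23, 33) [511.1 235.2] [76.8 48.6] 1.69
patch (119, 195, 21, 31) [595.4 353.5] [75.4 47.9] 1.94
patch (164, 188, 22, 32) [599.3 237.7] [76.2 48.3] 1.98
rail (265, 196, 16, 59) [508.3  -1.6] [140.4  21.4] 1.83
red (167, 122, 22, 21) [762.4 207. ] [52.4 51.8] -3.96
```

```bash
python3 - <<'E'
import cv2
im=cv2.imread('pics/top0.png'); cv2.imwrite('pics/c1.png',cv2.resize(im[60:310,100:440],None,fx=2.3,fy=2.3,interpolation=cv2.INTER_CUBIC))
E
```

```text
(no output)
```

View pics/c1.png

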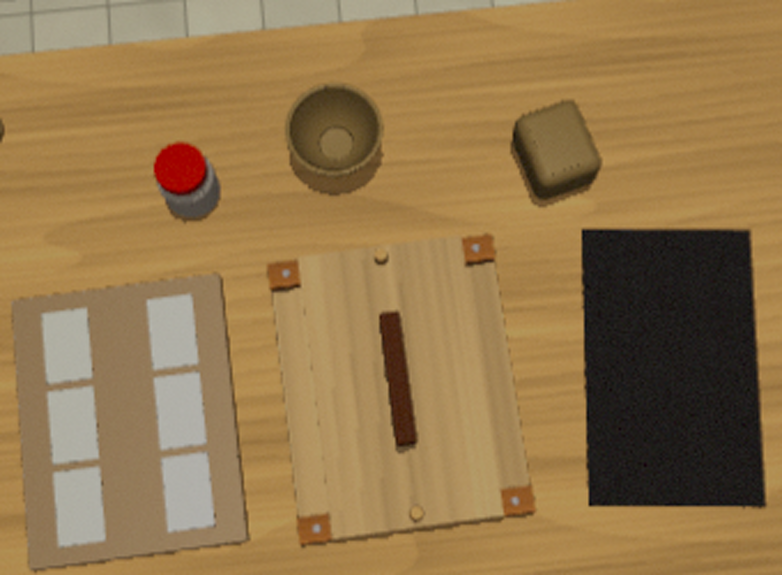

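>>> apply_moves --plan '[[[0,0,0],6.3],[[0,0,0],6.3],[[0,0,0],6.3],[[0,0,0],0]]' --claw -1

```text
time: 0.55
position: [229.7, -607.2, 402.5]
ee_rot: [-179.8, 0.1, 1.2]
force: [0.7, 1.3, 0.8]
gripper_width: 0.998
```

```bash
cat >> h.py <<'E'
def want(t,yaw=None,z=None):
    "remaining shift in tool axes (cm) and turn for TCP target"
    s=readout.get_state(); p,R=pose(s); t=np.array(t,float)
    d=R.T@(t-p)/10
    print('pos',np.round(p,1),'rpy',np.round(s['ee_rot'],2),'w',round(s['gripper_width'],3),'t',round(s['time'],1),'F',np.round(s['force'],1))
    o=['shift cm',np.round(d,2)]
    if yaw is not None:
        a=(s['ee_rot'][2]-yaw+180)%360-180; o+=['turn',round(a,2)]
        # shift as seen after turning (tool axes at target yaw)
        Rt=rot([180,0,yaw]); o+=['after turn',np.round(Rt.T@(t-p)/10,2)]
    print(*o)
E
python3 -c "
from h import *
want([480,-2,400],1.8)"
```

```text
pos [ 229.7 -607.2  402.5] rpy [-1.7977e+02  9.0000e-02  1.1600e+00] w 0.998 t 0.6 F [0.7 1.3 0.8]
shift cm [ 26.25 -60.     0.45] turn -0.64 after turn [ 26.92 -59.7    0.25]
```

>>> apply_moves --plan '[[[1,-2,0],0],[[2,-4,0],0],[[2,-4.5,0],0],[[2,-4.5,0],0],[[2,-4.5,0],0],[[2,-4.5,0],0],[[2,-4.5,0],0],[[2,-4.5,0],0],[[2,-4.5,0],0],[[2,-4.5,0],0],[[2,-4.5,0],0],[[2,-4.5,0],0]]'

```text
time: 1.75
position: [440.4, -84.1, 401.5]
ee_rot: [179.8, 0.1, 2.8]
force: [0.2, 0.2, 0.2]
gripper_width: 1.0
```

```bash
python3 -c "
from h import *
want([480,-2,400],1.8)"
```

```text
pos [440.4 -84.1 401.5] rpy [1.7982e+02 1.3000e-01 2.8000e+00] w 1.0 t 1.8 F [0.2 0.2 0.2]
shift cm [ 4.35 -8.01  0.11] turn 1.0 after turn [ 4.21 -8.08  0.15]
```

>>> apply_moves --plan '[[[2,-4,0],0.5],[[2,-3.6,0],0.5],[[0.3,-0.4,0],0],[[0,0,0],0],[[0,0,0],0]]'

```text
time: 2.25
position: [481.4, 7.9, 401.7]
ee_rot: [179.9, 0.0, 3.2]
force: [0.1, -0.1, -0.2]
gripper_width: 1.0
```

```bash
python3 -c "
from h import *
want([480,-2,400],1.8)
shot('wrist','w1')"
```

```text
pos [481.4   7.9 401.7] rpy [179.91   0.     3.22] w 1.0 t 2.2 F [ 0.1 -0.1 -0.2]
shift cm [-0.2   0.98  0.17] turn 1.42 after turn [-0.17  0.99  0.17]
```

View pics/w1.png

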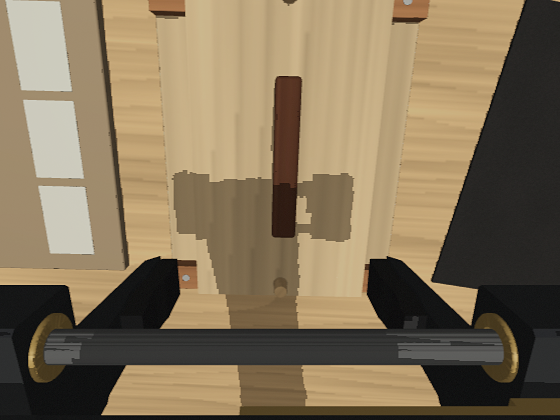

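The rail is clear in the wrist view, from (288,77) to (284,237).

```bash
python3 - <<'E'
from h import *
C=cam('wrist'); im=cv2.cvtColor(cv2.imread('pics/w1.png'),cv2.COLOR_BGR2RGB).astype(int)
m=(im[...,0]<125)&(im[...,0]-im[...,1]>25)&(im[...,1]<60); m[:60]=0;m[250:]=0;m[:,:200]=0;m[:,350:]=0
for c in blobs(m,500): print(cv2.boundingRect(c),*rect(C,c,83))
want([508,-1.6,219],1.8)
E
```

```text
(274, 77, 27, 111) [533.9  -1.2] [90.3 20.3] 1.88
pos [481.3   7.4 401.6] rpy [1.799e+02 1.000e-02 3.140e+00] w 1.0 t 2.3 F [-0.1  0.  -0.4]
shift cm [ 2.62  1.01 18.27] turn 1.34 after turn [ 2.64  0.98 18.26]
```

>>> apply_moves --plan '[[[1.3,0.5,1],0.7],[[1.3,0.5,3],0.6],[[0,0,3],0],[[0,0,2],0],[[0,0,1],0],[[0,0,0],0],[[0,0,0],0]]'

```text
time: 3.0
position: [507.1, -13.0, 300.2]
ee_rot: [179.6, -0.1, 1.1]
force: [1.1, 0.8, -0.1]
gripper_width: 0.996
```

```bash
python3 -c "
from h import *
want([508.5,-1.7,219],1.8)"
```

```text
pos [507.1 -13.  300.2] rpy [ 1.7959e+02 -1.1000e-01  1.1000e+00] w 0.996 t 3.0 F [ 1.1  0.8 -0.1]
shift cm [ 0.14 -1.19  8.11] turn -0.7 after turn [ 0.17 -1.13  8.12]
```

>>> apply_moves --plan '[[[0,-0.5,0],0],[[0,0,0],0],[[0,0,0],0],[[0,0,0],0]]'

```text
time: 3.4
position: [508.0, -7.7, 303.3]
ee_rot: [179.6, -0.4, 1.1]
force: [0.9, 0.1, -0.6]
gripper_width: 1.002
```

```bash
python3 -c "
from h import *
want([508.5,-1.7,219],1.8)"
```

```text
pos [508.   -7.7 303.3] rpy [179.57  -0.42   1.1 ] w 1.002 t 3.4 F [ 0.9  0.1 -0.6]
shift cm [-0.   -0.66  8.43] turn -0.7 after turn [ 0.07 -0.6   8.43]
```

>>> apply_moves --plan '[[[0,-0.6,0],-0.7],[[0,0,2],0],[[0,0,2.5],0],[[0,0,1.5],0],[[0,0,0.5],0],[[0,0,0],0],[[0,0,0],0]]'

```text
time: 4.1
position: [510.0, 0.9, 238.5]
ee_rot: [179.6, -0.7, 2.1]
force: [0.3, 0.5, -0.0]
gripper_width: 1.0
```

```bash
python3 -c "
from h import *
want([508.5,-1.7,219],1.8)"
```

```text
pos [510.    0.9 238.5] rpy [179.63  -0.71   2.11] w 1.0 t 4.1 F [ 0.3  0.5 -0. ]
shift cm [-0.18  0.24  1.95] turn 0.31 after turn [-0.15  0.26  1.95]
```

>>> apply_moves --plan '[[[-0.1,0.2,0.8],0.3],[[0,0,0.8],0],[[0,0,0.3],0],[[0,0,0],0]]'

```text
time: 4.5
position: [510.0, -1.4, 219.7]
ee_rot: [179.6, -0.9, 1.8]
force: [-0.4, -0.1, -0.5]
gripper_width: 1.0
```

```bash
python3 -c "
from h import *
want([508.5,-1.7,219],1.8)
shot('scene','s1')"
```

```text
pos [510.   -1.4 219.7] rpy [179.63  -0.89   1.77] w 1.0 t 4.5 F [-0.4 -0.1 -0.5]
shift cm [-0.15  0.02  0.07] turn -0.03 after turn [-0.15  0.02  0.07]
```

View pics/s1.png

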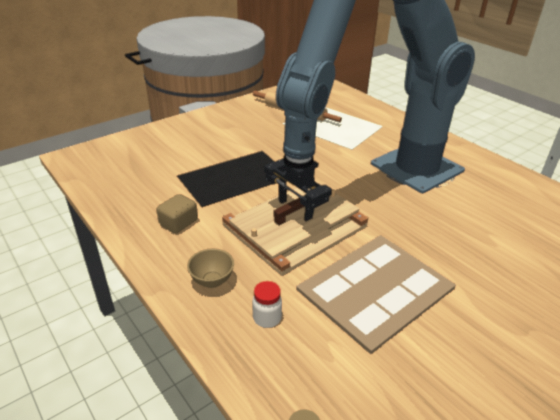

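The fingers straddle the rail at about (300,205), so I'm closing on it.

>>> apply_moves --plan '[[[0,0,0],0],[[0,0,0],0],[[0,0,0],0],[[0,0,0],0],[[0,0,0],0],[[0,0,0],0],[[0,0,0],0],[[0,0,0],0]]' --claw 1 --newtons 40

```text
time: 5.35
position: [510.4, -1.4, 220.5]
ee_rot: [179.6, -1.0, 1.8]
force: [-0.7, 0.0, 0.3]
gripper_width: 0.299
```

>>> apply_moves --plan '[[[0,0,0],0],[[0,0,0],0],[[0,0,0],0],[[0,0,0],0]]'

```text
time: 5.75
position: [510.4, -1.3, 220.6]
ee_rot: [179.6, -1.0, 1.8]
force: [-0.9, -0.0, 0.8]
gripper_width: 0.243
```

```bash
python3 -c "
from h import *
want([510.4,-1.3,250.6],1.8)"
```

```text
pos [510.4  -1.3 220.6] rpy [179.64  -0.98   1.79] w 0.243 t 5.8 F [-0.9 -0.   0.8]
shift cm [ 0.05  0.02 -3.  ] turn -0.01 after turn [-0.  0. -3.]
```

>>> apply_moves --plan '[[[0,0,-0.5],0],[[0,0,-0.5],0],[[0.01,0,-0.5],0],[[0.01,0,-0.5],0]]'

```text
time: 6.15
position: [510.0, -1.0, 240.9]
ee_rot: [179.7, -0.9, 1.8]
force: [1.0, 0.8, -4.5]
gripper_width: 0.244
```

```bash
python3 -c "
from h import *
want([510.4,-1.3,280.6],1.8)"
```

```text
pos [510.   -1.  240.9] rpy [179.67  -0.91   1.8 ] w 0.244 t 6.2 F [ 1.   0.8 -4.5]
shift cm [ 0.11  0.05 -3.97] turn 0.0 after turn [ 0.04  0.03 -3.97]
```

Lifting smoothly: the force of −4.5 N matches the cover's weight.

>>> apply_moves --plan '[[[0.02,0,-0.7],0],[[0.02,0,-0.8],0],[[0.02,0,-0.8],0],[[0.02,0,-0.8],0],[[0,0,-1],0],[[0,0,-1.2],0],[[0,0,-1.2],0],[[0,0,-1],0],[[0,0,0],0],[[0,0,0],0],[[0,0,0],0]]'

```text
time: 7.25
position: [508.6, -0.9, 324.2]
ee_rot: [179.6, -0.9, 1.8]
force: [-0.9, -0.4, -3.8]
gripper_width: 0.24
```

```bash
python3 -c "
from h import *
want([507,-302.7,320],-6.4)
shot('scene','s2')
shot('top','t2')"
```

```text
pos [508.6  -0.9 324.2] rpy [179.62  -0.9    1.78] w 0.24 t 7.2 F [-0.9 -0.4 -3.8]
shift cm [-1.1  30.16  0.6 ] turn 8.18 after turn [ 3.21 30.01  0.42]
```

View pics/s2.png

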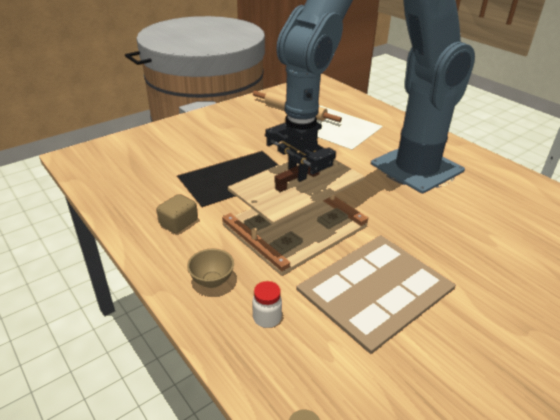

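View pics/t2.png

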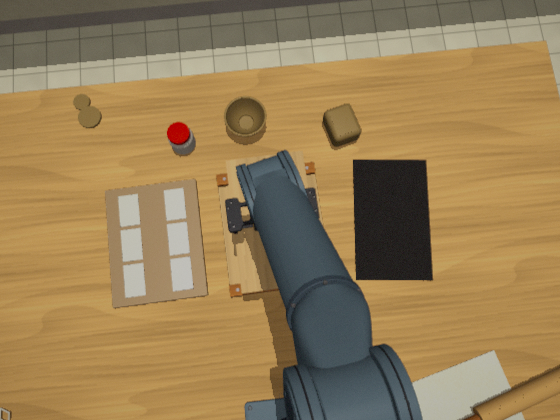

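The cover is up and level, clear of the dowels, and tiles show on the base. Carrying it to the mat.

>>> apply_moves --plan '[[[0,1,0],1],[[0,2,0],1],[[0,3,0],1],[[0,3,0],1],[[0,3,0],1],[[0,3,0],1],[[0.3,3,0],1],[[0.3,3,0],0.5],[[0.3,2.5,0],0],[[0.3,1.5,0],0],[[0,0.7,0],0],[[0,0,0],0]]'

```text
time: 8.55
position: [502.7, -274.9, 320.4]
ee_rot: [179.7, -0.4, -6.6]
force: [0.1, 0.6, -4.2]
gripper_width: 0.241
```

```bash
python3 -c "
from h import *
want([507,-302.7,320],-6.4)"
```

```text
pos [ 502.7 -274.9  320.4] rpy [179.7   -0.39  -6.56] w 0.241 t 8.6 F [ 0.1  0.6 -4.2]
shift cm [0.74 2.71 0.06] turn -0.16 after turn [0.73 2.71 0.04]
```

>>> apply_moves --plan '[[[0.4,1.2,0],0],[[0.3,1,1],0],[[0,0.3,2],0],[[0,0,2],0],[[0,0,2],0],[[0,0,1.5],0],[[0,0,1],0],[[0,0,0.5],0],[[0,0,0],0],[[0,0,0],0]]'

```text
time: 9.55
position: [511.3, -299.6, 214.2]
ee_rot: [179.8, -0.5, -6.1]
force: [0.4, 0.1, -5.2]
gripper_width: 0.243
```

```bash
python3 -c "
from h import *
want([507,-302.7,193],-6.4)"
```

```text
pos [ 511.3 -299.6  214.2] rpy [179.82  -0.52  -6.07] w 0.243 t 9.6 F [ 0.4  0.1 -5.2]
shift cm [-0.42  0.35  2.12] turn 0.33 after turn [-0.39  0.36  2.12]
```

>>> apply_moves --plan '[[[-0.3,0.3,0.5],0.3],[[0,0,0.5],0],[[0,0,0.4],0],[[0,0,0.3],0],[[0,0,0.2],0],[[0,0,0.1],0],[[0,0,0],0]]'

```text
time: 10.25
position: [508.7, -303.2, 194.6]
ee_rot: [179.7, -0.7, -6.4]
force: [0.5, 0.2, -3.6]
gripper_width: 0.241
```

```bash
python3 -c "
from h import *
want([507,-302.7,193],-6.4)"
```

```text
pos [ 508.7 -303.2  194.6] rpy [179.74  -0.72  -6.41] w 0.241 t 10.2 F [ 0.5  0.2 -3.6]
shift cm [-0.18 -0.03  0.15] turn -0.01 after turn [-0.18 -0.03  0.16]
```

>>> apply_moves --plan '[[[0,0,0.15],0],[[0,0,0.1],0],[[0,0,0.05],0],[[0,0,0],0]]'

```text
time: 10.65
position: [509.0, -303.3, 192.7]
ee_rot: [179.7, -0.7, -6.4]
force: [-0.1, -0.6, -4.4]
gripper_width: 0.244
```

>>> apply_moves --plan '[[[0,0,0.1],0],[[0,0,0.1],0],[[0,0,0],0]]'

```text
time: 10.95
position: [509.3, -303.3, 192.8]
ee_rot: [179.7, -0.8, -6.4]
force: [-0.4, -0.4, -4.0]
gripper_width: 0.245
```

>>> apply_moves --plan '[[[0,0,0.2],0],[[0,0,0.2],0],[[0,0,0.2],0]]'

```text
time: 11.25
position: [509.7, -303.4, 192.5]
ee_rot: [179.7, -0.7, -6.4]
force: [-8.1, 4.6, 23.2]
gripper_width: 0.247
```

On the mat: contact force is 23 N. Easing off and releasing.

>>> apply_moves --plan '[[[0,0,-0.05],0],[[0,0,0],0],[[0,0,0],0]]'

```text
time: 11.55
position: [509.9, -303.4, 192.9]
ee_rot: [179.6, -0.8, -6.4]
force: [-0.2, -0.4, -3.7]
gripper_width: 0.248
```

>>> apply_moves --plan '[[[0,0,0],0],[[0,0,0],0],[[0,0,0],0],[[0,0,0],0],[[0,0,0],0],[[0,0,0],0],[[0,0,0],0],[[0,0,0],0],[[0,0,0],0],[[0,0,0],0]]' --claw -1

```text
time: 12.55
position: [511.1, -304.0, 193.2]
ee_rot: [179.6, -0.9, -6.4]
force: [-0.3, -0.1, -0.1]
gripper_width: 1.001
```

>>> apply_moves --plan '[[[0,0,-0.5],0],[[0,0,-1],0],[[0,0,-2],0],[[0,0,-3],0],[[0,0,-4],0],[[0,0,-4],0],[[0,0,-4],0],[[0,0,-3],0],[[0,0,-1],0],[[0,0,0],0]]'

```text
time: 13.55
position: [506.5, -301.2, 432.9]
ee_rot: [179.5, -1.1, -6.4]
force: [0.1, 1.7, -0.5]
gripper_width: 0.999
```

```bash
python3 -c "
from h import *
want([450,0,420],0)
shot('scene','s3')
shot('top','t3')"
```

```text
pos [ 506.5 -301.2  432.9] rpy [179.53  -1.05  -6.41] w 0.999 t 13.6 F [ 0.1  1.7 -0.5]
shift cm [ -9.   -29.31   0.89] turn -6.41 after turn [ -5.65 -30.12   1.29]
```

View pics/s3.png

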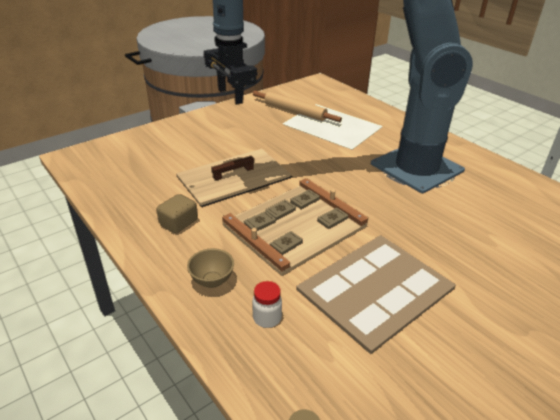

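View pics/t3.png

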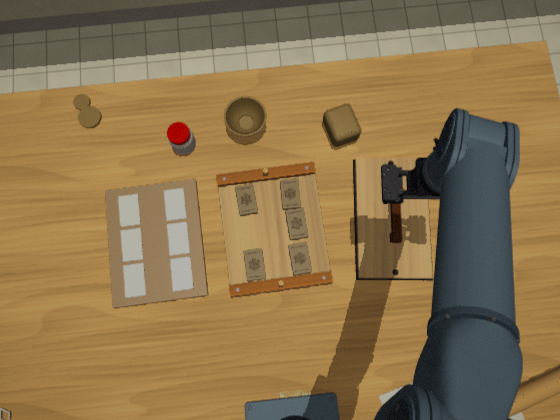

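The cover lies flat on the mat and there are five tiles: left line (246,199), (254,264); right line (290,193), (297,223), (300,260).

```bash
cat >> h.py <<'E'
def tiles(C,im,box,z=29,show=None,amin=150,thr=112):
    # clay: darker than plywood, low saturation; box = (u0,v0,u1,v1)
    x0,y0,x1,y1=box; g=im.astype(int); sub=g[y0:y1,x0:x1]
    m=((sub.max(2)<thr)&(sub[...,0]-sub[...,2]<60)).astype(np.uint8)
    m=cv2.morphologyEx(m,cv2.MORPH_CLOSE,np.ones((3,3)))
    full=np.zeros(im.shape[:2],np.uint8); full[y0:y1,x0:x1]=m
    out=[]
    for c in blobs(full,amin):
        r=rect(C,c,z); out.append(r); print(cv2.boundingRect(c),*r)
    if show: cv2.imwrite(f'pics/{show}.png',full*255)
    return out
E
python3 - <<'E'
from h import *
C=cam('top'); im=cv2.cvtColor(cv2.imread('pics/t3.png'),cv2.COLOR_BGR2RGB)
print(im[199,240],im[195,252],im[230,268],im[223,290],im[175,270])
tiles(C,im,(222,182,328,285),show='m3')
i=cv2.imread('pics/t3.png')[160:300,210:335]; cv2.imwrite('pics/c3.png',cv2.resize(i,None,fx=4,fy=4,interpolation=cv2.INTER_CUBIC))
E
```

```text
[130 110  78] [131 113  79] [169 137  90] [134 116  83] [152  95  43]
```

View pics/c3.png

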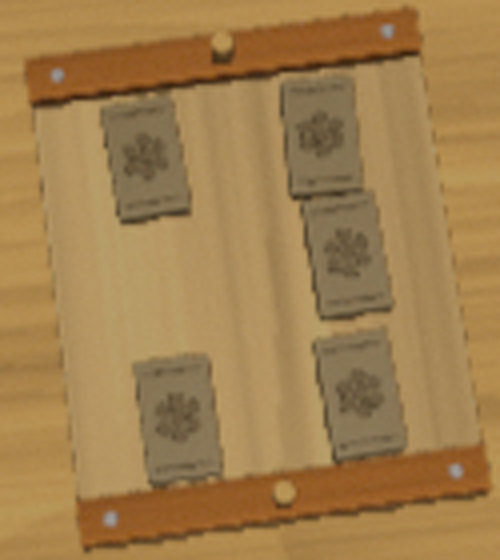

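```bash
python3 - <<'E'
import re
s=open('h.py').read()
s=s.replace("m=((sub.max(2)<thr)&(sub[...,0]-sub[...,2]<60)).astype(np.uint8)","m=((sub[...,0]<150)&(sub[...,0]-sub[...,1]<27)).astype(np.uint8)")
open('h.py','w').write(s)
E
python3 - <<'E'
from h import *
C=cam('top'); im=cv2.cvtColor(cv2.imread('pics/t3.png'),cv2.COLOR_BGR2RGB)
tiles(C,im,(222,180,328,285),show='m3')
i=cv2.imread('pics/m3.png')[160:300,210:335]; cv2.imwrite('pics/m3c.png',cv2.resize(i,None,fx=4,fy=4,interpolation=cv2.INTER_NEAREST))
want([470,-20,400],1.8)
E
```

```text
(243, 249, 23, 33) [423.8  52.2] [76.  46.9] 2.04
(288, 242, 24, 34) [427.2 -59.4] [75.8 47.6] 3.84
(280, 180, 28, 60) [552.5 -56.6] [155.1  51.8] 3.46
(229, 180, 38, 36) [592.8  45.7] [93.4 86.2] -85.4
pos [ 506.2 -301.   430.6] rpy [179.61  -0.87  -6.4 ] w 1.0 t 13.7 F [ 0.2 -0.1 -1.5]
shift cm [ -6.78 -27.54   2.77] turn -8.2 after turn [ -2.73 -28.2    3.06]
```

View pics/m3c.png

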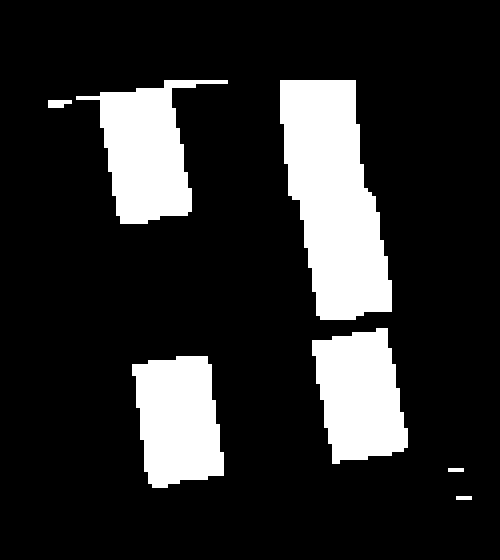

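```bash
python3 - <<'E'
from h import *
C=cam('top')
for nm,q in dict(A=[(281,85),(350,75),(362,190),(292,197)],B=[(302,200),(372,190),(392,307),(320,318)],L=[(102,105),(172,95),(189,212),(119,221)]).items():
    P=ray(C,np.array(q)/4+[210-.375,160-.375],29)[:,:2]; d=P[0]+P[1]-P[2]-P[3]
    print(nm,P.mean(0).round(1),np.degrees(np.arctan2(d[1],d[0])).round(1), np.linalg.norm(d/2).round(1))
E
```

```text
A [590.8 -54.1] -0.7 73.4
B [515.3 -61.4] 2.6 74.6
L [588.7  56.8] 2.8 75.5
```

```bash
cat >> h.py <<'E'
def wg(x,y,ztip,yaw):
    "target for fingertip midpoint"
    p,R=pose(); want(np.array([x,y,ztip])-R[:,2]*166,yaw)
E
python3 -c "
from h import *
wg(427.2,-59.4,110,3.8)"
```

```text
pos [ 506.2 -301.   430.6] rpy [179.61  -0.87  -6.4 ] w 1.0 t 13.7 F [ 0.2 -0.1 -1.5]
shift cm [-11.03 -23.35  15.14] turn -10.2 after turn [ -6.51 -24.79  15.47]
```

>>> apply_moves --plan '[[[0,0,0],-5.1],[[0,-1,0],-5.1],[[-0.8,-3,1],0],[[-0.8,-3,2],0],[[-0.8,-3,2],0],[[-0.8,-3,2],0],[[-0.8,-3,2],0],[[-0.8,-3,2],0],[[-0.8,-2,1.5],0],[[-0.4,-1,0.5],0],[[0,0,0],0],[[0,0,0],0]]'

```text
time: 14.85
position: [419.7, -78.5, 275.7]
ee_rot: [-179.8, 1.1, 4.2]
force: [-0.2, -0.5, 0.3]
gripper_width: 1.0
```

```bash
python3 -c "
from h import *
wg(427.2,-59.4,60,3.8)"
```

```text
pos [419.7 -78.5 275.7] rpy [-179.78    1.13    4.19] w 1.0 t 14.8 F [-0.2 -0.5  0.3]
shift cm [ 1.31 -1.77  4.96] turn 0.39 after turn [ 1.2  -1.8   4.97]
```

>>> apply_moves --plan '[[[0.5,-0.8,1],0.3],[[0.5,-0.8,2],0],[[0.2,-0.1,1.4],0],[[0,0,0.5],0],[[0,0,0],0],[[0,0,0],0]]'

```text
time: 15.45
position: [434.8, -67.0, 228.2]
ee_rot: [180.0, 0.6, 3.3]
force: [0.8, -0.2, 0.1]
gripper_width: 1.001
```

```bash
python3 -c "
from h import *
wg(427.2,-59.4,17,3.8)
shot('wrist','w2')"
```

```text
pos [434.8 -67.  228.2] rpy [179.97   0.6    3.26] w 1.001 t 15.4 F [ 0.8 -0.2  0.1]
shift cm [-0.5  -0.82  4.52] turn -0.54 after turn [-0.54 -0.82  4.52]
```

View pics/w2.png

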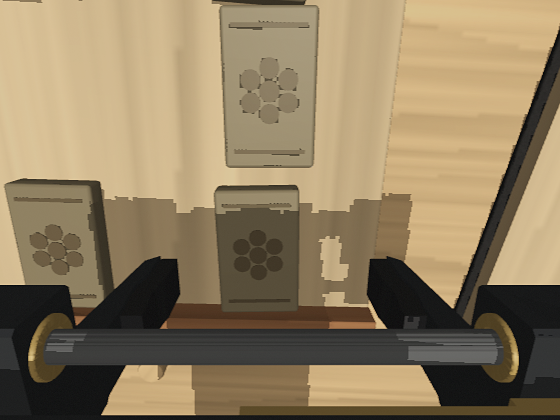

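The target tile sits between the fingers, its rosette at about (258,254).

```bash
python3 -c "
from h import *
C=cam('wrist'); print(ray(C,[[258,254],[269,90],[56,250]],29).round(1))"
```

```text
[[428.3 -58.8  29. ]
 [514.9 -60.5  29. ]
 [424.6  53.4  29. ]]
```

>>> apply_moves --plan '[[[-0.3,-0.5,0.5],-0.5],[[-0.2,-0.3,1],0],[[0,0,1],0],[[0,0,0.7],0],[[0,0,0.4],0],[[0,0,0],0]]'

```text
time: 16.1
position: [428.6, -59.1, 190.1]
ee_rot: [179.9, 0.5, 3.8]
force: [0.2, -0.0, -0.1]
gripper_width: 1.001
```

```bash
python3 -c "
from h import *
wg(427.2,-59.4,17,3.8)"
```

```text
pos [428.6 -59.1 190.1] rpy [179.95   0.51   3.78] w 1.001 t 16.1 F [ 0.2 -0.  -0.1]
shift cm [0.01 0.01 0.71] turn -0.02 after turn [0.01 0.01 0.71]
```

>>> apply_moves --plan '[[[0,0,0.3],0],[[0,0,0.3],0],[[0,0,0.1],0],[[0,0,0],0]]'

```text
time: 16.5
position: [428.8, -59.2, 182.6]
ee_rot: [179.9, 0.5, 3.8]
force: [-0.2, 0.4, 0.5]
gripper_width: 1.0
```

>>> apply_moves --plan '[[[0,0,0],0],[[0,0,0],0],[[0,0,0],0],[[0,0,0],0],[[0,0,0],0],[[0,0,0],0],[[0,0,0],0],[[0,0,0],0]]' --claw 1 --newtons 20

```text
time: 17.3
position: [429.0, -59.4, 183.1]
ee_rot: [179.9, 0.4, 3.7]
force: [-0.7, -0.2, 0.3]
gripper_width: 0.519
```

>>> apply_moves --plan '[[[0,0,-0.5],0],[[0,0,-1],0],[[0,0,-2],0],[[0,0,-3],0],[[0,0,-2],0],[[0,0,-1],0],[[0,0,0],0],[[0,0,0],0]]'

```text
time: 18.1
position: [428.9, -59.2, 284.2]
ee_rot: [179.9, 0.5, 3.8]
force: [-0.2, 0.5, -1.1]
gripper_width: 0.52
```

```bash
python3 -c "
from h import *
wg(423.4,232.5,110,1.8)"
```

```text
pos [428.9 -59.2 284.2] rpy [179.9    0.45   3.77] w 0.52 t 18.1 F [-0.2  0.5 -1.1]
shift cm [  1.51 -29.17   0.76] turn 1.97 after turn [  0.5  -29.2    0.82]
```

>>> apply_moves --plan '[[[0.1,-1,0],1],[[0.1,-2,0],1],[[0.1,-3,0],0],[[0.1,-4,0],0],[[0.1,-4,0],0],[[0.1,-4,0],0],[[0.1,-4,0],0],[[0.1,-3,0],0],[[0.1,-2,0],0],[[0.1,-1,0],0],[[0,0,0],0],[[0,0,0],0]]'

```text
time: 19.3
position: [426.5, 228.9, 271.0]
ee_rot: [179.6, 1.6, 1.4]
force: [0.0, -0.0, -1.1]
gripper_width: 0.516
```

```bash
python3 -c "
from h import *
wg(423.4,232.5,60,1.8)"
```

```text
pos [426.5 228.9 271. ] rpy [179.55   1.59   1.45] w 0.516 t 19.3 F [ 0.  -0.  -1.1]
shift cm [ 0.29 -0.53  4.5 ] turn -0.35 after turn [ 0.17 -0.49  4.51]
```

>>> apply_moves --plan '[[[0.2,-0.3,1],-0.3],[[0.1,-0.1,2],0],[[0,0,2],0],[[0,0,1.5],0],[[0,0,0.5],0],[[0,0,0],0],[[0,0,0],0]]'

```text
time: 20.0
position: [429.4, 224.7, 195.8]
ee_rot: [179.3, 1.6, 1.2]
force: [0.6, -0.5, -0.8]
gripper_width: 0.514
```

```bash
python3 -c "
from h import *
wg(423.4,232.5,19,1.8)"
```

```text
pos [429.4 224.7 195.8] rpy [179.29   1.63   1.16] w 0.514 t 20.0 F [ 0.6 -0.5 -0.8]
shift cm [-0.08 -1.02  1.08] turn -0.64 after turn [-0.1  -1.    1.09]
```

>>> apply_moves --plan '[[[-0.1,-0.5,0],-0.6],[[0,-0.4,0],0],[[0,0,0],0],[[0,0,0],0]]'

```text
time: 20.4
position: [429.0, 234.9, 197.6]
ee_rot: [179.4, 1.4, 1.8]
force: [-0.3, -0.6, -0.9]
gripper_width: 0.518
```

```bash
python3 -c "
from h import *
wg(423.4,232.5,17,1.8)"
```

```text
pos [429.  234.9 197.6] rpy [179.42   1.45   1.8 ] w 0.518 t 20.4 F [-0.3 -0.6 -0.9]
shift cm [-0.11  0.04  1.47] turn -0.0 after turn [-0.14  0.05  1.47]
```

>>> apply_moves --plan '[[[-0.1,0,0.4],0],[[0,0,0.4],0],[[0,0,0.3],0],[[0,0,0.2],0],[[0,0,0.1],0],[[0,0,0],0]]'

```text
time: 21.0
position: [427.6, 234.7, 183.1]
ee_rot: [179.4, 1.4, 1.8]
force: [-1.5, 0.4, 2.1]
gripper_width: 0.522
```

```bash
python3 -c "
from h import *
wg(423.4,232.5,17,1.8)"
```

```text
pos [427.6 234.7 183.1] rpy [179.41   1.42   1.8 ] w 0.522 t 21.0 F [-1.5  0.4  2.1]
shift cm [-0.01  0.04  0.01] turn 0.0 after turn [-0.01  0.04  0.01]
```

Touching down (force +2 N). Releasing and rising.

>>> apply_moves --plan '[[[0,0,0],0],[[0,0,0],0],[[0,0,0],0],[[0,0,0],0],[[0,0,0],0],[[0,0,0],0]]' --claw -1

```text
time: 21.6
position: [427.8, 234.7, 182.9]
ee_rot: [179.4, 1.4, 1.8]
force: [-0.0, -0.7, 0.3]
gripper_width: 0.995
```

>>> apply_moves --plan '[[[0,0,-0.5],0],[[0,0,-1],0],[[0,0,-2],0],[[0,0,-3],0],[[0,0,-2],0],[[0,0,-1],0],[[0,0,0],0],[[0,0,0],0]]'

```text
time: 22.4
position: [429.9, 235.7, 284.5]
ee_rot: [179.4, 1.4, 1.8]
force: [-0.3, 0.4, 0.7]
gripper_width: 0.997
```

```bash
python3 -c "
from h import *
wg(424.2,53,90,2.0)
shot('wrist','w3'); shot('scene','s4')"
```

```text
pos [429.9 235.7 284.5] rpy [179.42   1.35   1.81] w 0.997 t 22.4 F [-0.3  0.4  0.7]
shift cm [-0.69 18.04  3.05] turn -0.19 after turn [-0.81 18.07  2.85]
```

View pics/w3.png

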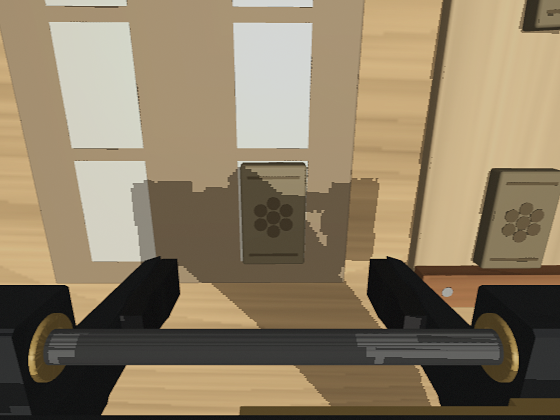

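View pics/s4.png

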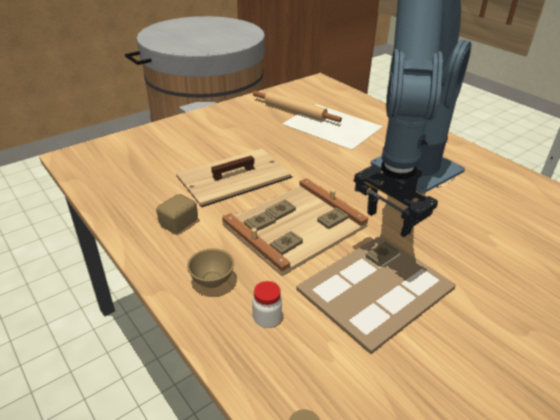

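Tile 1 covers patch b1 in the wrist view, rosette at (274,217). Next is the tile at (424,53).

```bash
python3 -c "
from h import *
C=cam('wrist'); print(ray(C,[[274,217],[523,222]],29).round(1)); print(ray(C,[[273,86]],15).round(1))"
```

```text
[[423.3 232.4  29. ]
 [424.2  53.6  29. ]]
[[510.8 235.6  15. ]]
```

>>> apply_moves --plan '[[[0,1,0],0],[[0,2,0],0],[[-0.1,3,0.5],0],[[-0.1,4,0.5],0],[[-0.1,3.5,0.5],0],[[-0.1,2.5,0.5],0],[[0,1,0],0],[[0,0.5,0],0],[[0,0,0],0],[[0,0,0],0]]'

```text
time: 23.5
position: [428.1, 52.0, 260.1]
ee_rot: [179.3, 2.0, 2.0]
force: [0.6, 0.4, 0.3]
gripper_width: 1.001
```

```bash
python3 -c "
from h import *
wg(424.2,53,60,2.0)"
```

```text
pos [428.1  52.  260.1] rpy [179.32   2.03   1.96] w 1.001 t 23.5 F [0.6 0.4 0.3]
shift cm [ 0.32 -0.35  3.41] turn -0.04 after turn [ 0.2  -0.31  3.42]
```

>>> apply_moves --plan '[[[0.2,-0.3,1],0],[[0.1,-0.1,2],0],[[0,0,1.5],0],[[0,0,0.8],0],[[0,0,0.4],0],[[0,0,0],0],[[0,0,0],0]]'

```text
time: 24.2
position: [430.4, 62.7, 200.0]
ee_rot: [179.5, 1.8, 2.6]
force: [-0.3, 0.4, 0.5]
gripper_width: 1.001
```

```bash
python3 -c "
from h import *
wg(424.2,53,17,2.0)"
```

```text
pos [430.4  62.7 200. ] rpy [179.54   1.81   2.56] w 1.001 t 24.2 F [-0.3  0.4  0.5]
shift cm [-0.08  0.8   1.71] turn 0.56 after turn [-0.13  0.81  1.7 ]
```

>>> apply_moves --plan '[[[-0.1,0.5,0],0.5],[[0,0.2,0.4],0],[[0,0,0.5],0],[[0,0,0.4],0],[[0,0,0],0],[[0,0,0],0]]'

```text
time: 24.8
position: [429.9, 54.5, 187.2]
ee_rot: [179.5, 1.6, 1.9]
force: [0.4, -0.5, -0.4]
gripper_width: 0.998
```

```bash
python3 -c "
from h import *
wg(424.2,53,17,2.0)"
```

```text
pos [429.9  54.5 187.2] rpy [179.53   1.65   1.94] w 0.998 t 24.8 F [ 0.4 -0.5 -0.4]
shift cm [-0.09 -0.01  0.43] turn -0.06 after turn [-0.1  -0.01  0.43]
```

>>> apply_moves --plan '[[[-0.1,0,0.2],0],[[0,0,0.2],0],[[0,0,0],0]]'

```text
time: 25.1
position: [428.7, 54.6, 183.0]
ee_rot: [179.5, 1.6, 2.0]
force: [-0.6, 0.3, 1.0]
gripper_width: 1.003
```

>>> apply_moves --plan '[[[0,0,0],0],[[0,0,0],0],[[0,0,0],0],[[0,0,0],0],[[0,0,0],0],[[0,0,0],0],[[0,0,0],0],[[0,0,0],0]]' --claw 1

```text
time: 25.9
position: [428.8, 54.7, 183.1]
ee_rot: [179.5, 1.6, 2.0]
force: [0.2, -0.3, -0.4]
gripper_width: 0.522
```

>>> apply_moves --plan '[[[0,0,-0.5],0],[[0,0,-1],0],[[0,0,-2],0],[[0,0,-3],0],[[0,0,-2],0],[[0,0,-1],0],[[0,0,0],0],[[0,0,0],0]]'

```text
time: 26.7
position: [430.8, 55.4, 284.3]
ee_rot: [179.5, 1.6, 2.0]
force: [-0.5, 0.6, -1.7]
gripper_width: 0.519
```

```bash
python3 -c "
from h import *
wg(511.1,235.2,100,1.8)"
```

```text
pos [430.8  55.4 284.3] rpy [179.51   1.64   1.98] w 0.519 t 26.7 F [-0.5  0.6 -1.7]
shift cm [  9.17 -17.85   1.42] turn 0.18 after turn [  9.07 -17.87   1.83]
```

>>> apply_moves --plan '[[[0.5,-1,0],0],[[1,-2,0],0],[[1.5,-3,0],0],[[1.5,-3,0.2],0],[[1.5,-3,0.2],0],[[1.5,-3,0.2],0],[[1,-2,0.2],0],[[0.5,-1,0],0],[[0,0,0],0],[[0,0,0],0]]'

```text
time: 27.7
position: [513.9, 249.7, 259.9]
ee_rot: [179.3, 2.6, 2.0]
force: [0.5, -0.6, -0.7]
gripper_width: 0.521
```

```bash
python3 -c "
from h import *
wg(511.1,235.2,50,1.8)"
```

```text
pos [513.9 249.7 259.9] rpy [179.27   2.59   1.99] w 0.521 t 27.7 F [ 0.5 -0.6 -0.7]
shift cm [0.61 1.17 4.4 ] turn 0.19 after turn [0.42 1.23 4.41]
```

>>> apply_moves --plan '[[[0.3,0.5,0.5],0.2],[[0.2,0.5,1],0],[[0,0,1.5],0],[[0,0,1],0],[[0,0,0.4],0],[[0,0,0],0],[[0,0,0],0]]'

```text
time: 28.4
position: [516.7, 232.8, 210.8]
ee_rot: [179.0, 2.8, 1.4]
force: [-0.2, 0.1, -1.5]
gripper_width: 0.522
```

```bash
python3 -c "
from h import *
wg(511.1,235.2,17,1.8)"
```

```text
pos [516.7 232.8 210.8] rpy [179.01   2.77   1.43] w 0.522 t 28.4 F [-0.2  0.1 -1.5]
shift cm [ 0.38 -0.59  2.77] turn -0.37 after turn [ 0.25 -0.54  2.8 ]
```

>>> apply_moves --plan '[[[0.2,-0.3,0.5],-0.3],[[0.1,-0.2,0.6],0],[[0,0,0.6],0],[[0,0,0.3],0],[[0,0,0],0],[[0,0,0],0]]'

```text
time: 29.0
position: [519.1, 239.0, 189.6]
ee_rot: [179.1, 2.7, 1.8]
force: [-0.3, 0.4, -0.6]
gripper_width: 0.515
```

```bash
python3 -c "
from h import *
wg(511.1,235.2,17,1.8)"
```

```text
pos [519.1 239.  189.6] rpy [179.1    2.68   1.82] w 0.515 t 29.0 F [-0.3  0.4 -0.6]
shift cm [-0.    0.08  0.68] turn 0.02 after turn [-0.03  0.09  0.68]
```

>>> apply_moves --plan '[[[0,0.1,0.3],0],[[0,0,0.2],0],[[0,0,0.15],0],[[0,0,0],0]]'

```text
time: 29.4
position: [519.0, 237.8, 183.3]
ee_rot: [179.1, 2.6, 1.8]
force: [-0.1, -0.3, 1.7]
gripper_width: 0.518
```

```bash
python3 -c "
from h import *
wg(511.1,235.2,17,1.8)"
```

```text
pos [519.  237.8 183.3] rpy [179.11   2.64   1.81] w 0.518 t 29.4 F [-0.1 -0.3  1.7]
shift cm [-0.03 -0.02  0.05] turn 0.01 after turn [-0.04 -0.02  0.05]
```

>>> apply_moves --plan '[[[0,0,0.05],0],[[0,0,0],0],[[0,0,0],0],[[0,0,0],0],[[0,0,0],0],[[0,0,0],0],[[0,0,0],0]]' --claw -1

```text
time: 30.1
position: [519.3, 237.9, 183.0]
ee_rot: [179.1, 2.6, 1.8]
force: [-1.1, 0.6, 0.1]
gripper_width: 1.0
```

>>> apply_moves --plan '[[[0,0,-0.5],0],[[0,0,-1],0],[[0,0,-2],0],[[0,0,-3],0],[[0,0,-2],0],[[0,0,-1],0],[[0,0,0],0],[[0,0,0],0]]'

```text
time: 30.9
position: [523.6, 239.5, 284.6]
ee_rot: [179.2, 2.5, 1.8]
force: [-0.1, 0.3, 0.4]
gripper_width: 0.999
```

```bash
python3 -c "
from h import *
wg(588.7,56.8,90,2.8)
C,im=shot('wrist','w4'); shot('scene','s5')"
```

```text
pos [523.6 239.5 284.6] rpy [179.15   2.53   1.82] w 0.999 t 30.9 F [-0.1  0.3  0.4]
shift cm [ 6.77 18.18  2.85] turn -0.98 after turn [ 6.34 18.33  2.88]
```

View pics/w4.png

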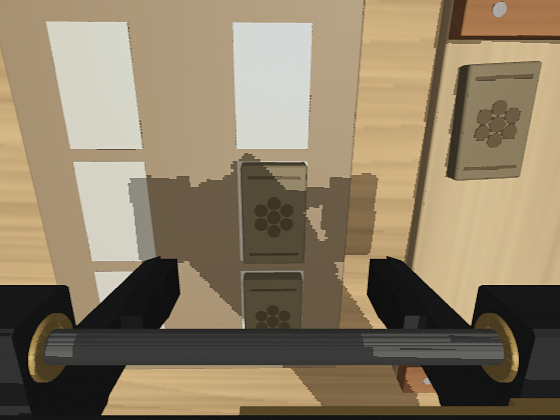

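View pics/s5.png

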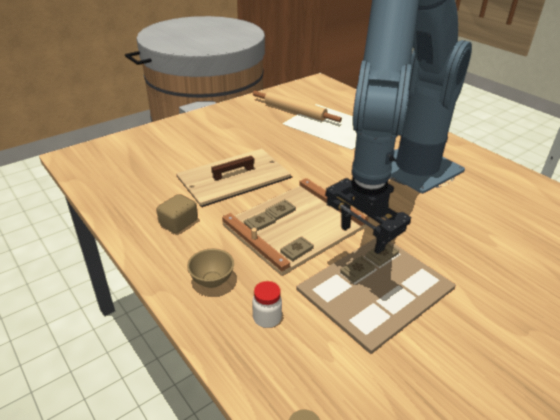

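Two tiles are on b1 and b2. The left-line tile seems to have been knocked: it was at scene (287,242) and is now at (296,248). Measuring it again.

```bash
python3 - <<'E'
from h import *
C=cam('wrist'); print(ray(C,[[499,123],[274,216]],29).round(1), ray(C,[[272,86]],15).round(1))
C2,im=shot('top','t4')
i=im[160:310,100:335,::-1]; cv2.imwrite('pics/c4.png',cv2.resize(i,None,fx=3.4,fy=3.4,interpolation=cv2.INTER_CUBIC))
E
```

```text
[[580.9  90.1  29. ]
 [512.5 234.9  29. ]] [[599.1 238.7  15. ]]
```

View pics/c4.png

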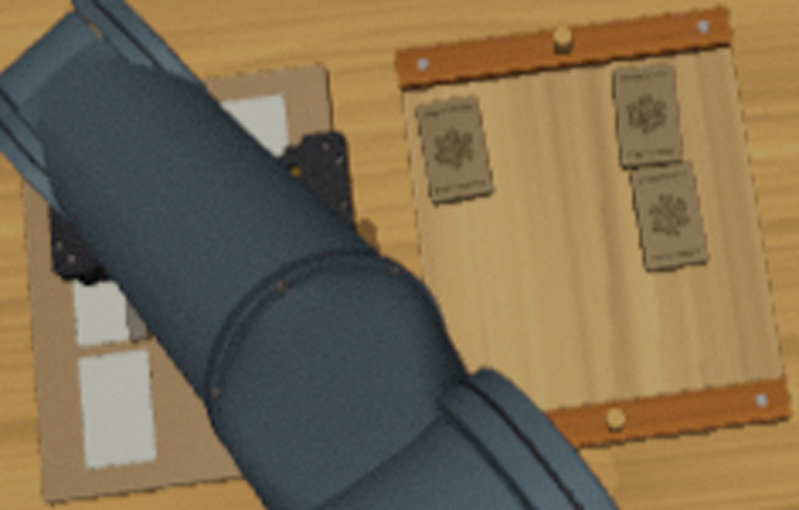

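```bash
cat >> h.py <<'E'
def quad(C,q,s,off,z=29):
    P=ray(C,np.array(q)/s+np.array(off)-.5+.5/s,z)[:,:2]; d=P[0]+P[1]-P[2]-P[3]
    print(P.mean(0).round(1),'yaw',np.degrees(np.arctan2(d[1],d[0])).round(1),'len',np.linalg.norm(d/2).round(1))
E
python3 - <<'E'
from h import *
C=cam('top')
quad(C,[(416,106),(476,97),(493,193),(432,202)],3.4,(100,160))
quad(C,[(614,75),(674,66),(683,158),(621,166)],3.4,(100,160))
quad(C,[(630,170),(689,163),(707,261),(648,270)],3.4,(100,160))
wg(580.5,90,80,3)
E
```

```text
[580.7  89.5] yaw 4.5 len 73.3
[590.7 -54.8] yaw -1.5 len 69.5
[515.  -61.4] yaw 3.7 len 74.2
pos [523.4 239.4 283.8] rpy [179.12   2.61   1.83] w 1.002 t 31.1 F [-0.1 -0.2 -0.3]
shift cm [ 6.15 14.81  3.75] turn -1.17 after turn [ 5.68 14.98  3.8 ]
```

>>> apply_moves --plan '[[[0.5,1,0],-1],[[0.8,2,0],-1],[[1,2.5,0.3],0],[[1,2.5,0.3],0],[[1,2.5,0.3],0],[[0.8,2,0.3],0],[[0.5,1,0.3],0],[[0.2,0.5,0],0],[[0,0,0],0],[[0,0,0],0],[[0,0,0],0]]'

```text
time: 32.15
position: [587.7, 102.2, 258.8]
ee_rot: [179.2, 3.5, 4.4]
force: [-0.4, -0.2, 0.6]
gripper_width: 1.005
```

```bash
python3 -c "
from h import *
wg(580.7,89.8,50,4)
C,im=shot('wrist','w5')"
```

```text
pos [587.7 102.2 258.8] rpy [179.24   3.48   4.35] w 1.005 t 32.1 F [-0.4 -0.2  0.6]
shift cm [0.48 0.9  4.31] turn 0.35 after turn [0.22 0.96 4.32]
```

View pics/w5.png

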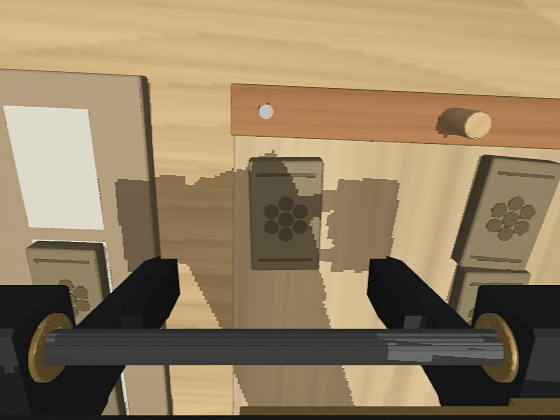

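>>> apply_moves --plan '[[[0.2,0.3,0.5],0.3],[[0.2,0.3,1.5],0],[[0,0,1.5],0],[[0,0,0.6],0],[[0,0,0],0],[[0,0,0],0],[[0,0,0],0]]'

```text
time: 32.9
position: [588.8, 97.2, 213.2]
ee_rot: [179.3, 3.6, 4.2]
force: [-0.3, 1.5, 0.6]
gripper_width: 0.999
```

```bash
python3 -c "
from h import *
wg(580.7,89.8,17,4)
C,im=shot('wrist','w6')
c=[k for k in blobs((im.max(2)<0),1)]
"
```

```text
pos [588.8  97.2 213.2] rpy [179.27   3.59   4.21] w 0.999 t 32.9 F [-0.3  1.5  0.6]
shift cm [0.37 0.42 3.04] turn 0.21 after turn [0.18 0.46 3.05]
```

View pics/w6.png

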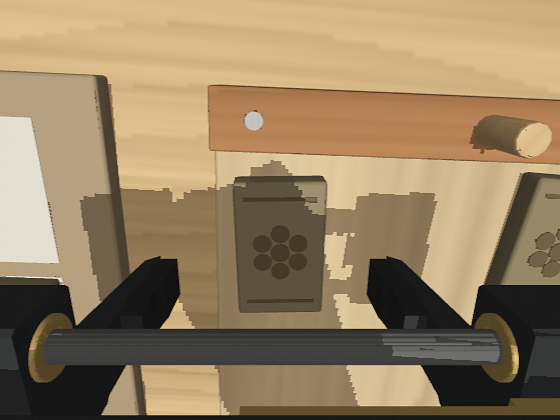

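```bash
python3 -c "
from h import *
C=cam('wrist'); print(ray(C,[[280,252]],29).round(1)); quad(C,[(235,182),(326,181),(321,310),(239,311)],1,(0,0))"
```

```text
[[581.4  91.1  29. ]]
[582.2  91. ] yaw 4.4 len 73.0
```

>>> apply_moves --plan '[[[0.2,0.2,0.6],0],[[0.1,0.1,0.8],0],[[0,0,0.7],0],[[0,0,0.4],0],[[0,0,0],0],[[0,0,0],0]]'

```text
time: 33.55
position: [591.0, 93.7, 186.5]
ee_rot: [179.3, 3.5, 4.2]
force: [0.2, 0.1, 0.6]
gripper_width: 1.0
```

```bash
python3 -c "
from h import *
wg(580.7,89.8,17,4)"
```

```text
pos [591.   93.7 186.5] rpy [179.27   3.5    4.19] w 1.0 t 33.5 F [0.2 0.1 0.6]
shift cm [-0.02  0.09  0.39] turn 0.19 after turn [-0.04  0.1   0.38]
```

>>> apply_moves --plan '[[[0.1,0,0.2],0],[[0,0,0.15],0],[[0,0,0],0]]'

```text
time: 33.85
position: [592.1, 93.8, 183.1]
ee_rot: [179.3, 3.5, 4.2]
force: [-0.2, -0.7, -0.2]
gripper_width: 1.001
```

>>> apply_moves --plan '[[[0,0,0],0],[[0,0,0],0],[[0,0,0],0],[[0,0,0],0],[[0,0,0],0],[[0,0,0],0],[[0,0,0],0],[[0,0,0],0]]' --claw 1

```text
time: 34.65
position: [592.3, 93.9, 183.5]
ee_rot: [179.3, 3.4, 4.2]
force: [0.1, -0.8, 0.2]
gripper_width: 0.519
```

>>> apply_moves --plan '[[[0,0,-0.5],0],[[0,0,-1],0],[[0,0,-2],0],[[0,0,-3],0],[[0,0,-2],0],[[0,0,-1],0],[[0,0,0],0],[[0,0,0],0]]'

```text
time: 35.45
position: [597.6, 95.5, 284.3]
ee_rot: [179.3, 3.5, 4.2]
force: [0.1, -0.6, -1.5]
gripper_width: 0.516
```

```bash
python3 -c "
from h import *
wg(599.3,237.7,100,1.8)"
```

```text
pos [597.6  95.5 284.3] rpy [179.28   3.45   4.22] w 0.516 t 35.5 F [ 0.1 -0.6 -1.5]
shift cm [  2.32 -14.4    1.54] turn 2.42 after turn [  1.61 -14.46   1.86]
```

>>> apply_moves --plan '[[[0.2,-1,0],1],[[0.3,-2,0],1],[[0.3,-2.5,0.2],0.4],[[0.3,-2.5,0.2],0],[[0.3,-2.5,0.2],0],[[0.3,-2,0.2],0],[[0.2,-1,0.2],0],[[0,-0.3,0],0],[[0,0,0],0],[[0,0,0],0]]'

```text
time: 36.45
position: [607.3, 241.2, 259.9]
ee_rot: [178.9, 4.3, 1.3]
force: [-0.0, 0.6, -1.4]
gripper_width: 0.521
```

```bash
python3 -c "
from h import *
wg(599.3,237.7,50,1.8)"
```

```text
pos [607.3 241.2 259.9] rpy [178.86   4.31   1.34] w 0.521 t 36.5 F [-0.   0.6 -1.4]
shift cm [ 0.77 -0.08  4.39] turn -0.46 after turn [0.44 0.01 4.44]
```

>>> apply_moves --plan '[[[0.3,0,0.5],-0.4],[[0.2,0,1.2],0],[[0.1,0,1.2],0],[[0.1,0,0.8],0],[[0,0,0.3],0],[[0,0,0],0],[[0,0,0],0]]'

```text
time: 37.15
position: [612.3, 236.0, 214.9]
ee_rot: [178.7, 4.4, 1.5]
force: [-0.0, 0.2, -1.1]
gripper_width: 0.525
```

```bash
python3 -c "
from h import *
wg(599.3,237.7,17,1.8)"
```

```text
pos [612.3 236.  214.9] rpy [178.72   4.39   1.46] w 0.525 t 37.1 F [-0.   0.2 -1.1]
shift cm [ 0.23 -0.65  3.22] turn -0.34 after turn [-0.02 -0.58  3.24]
```

>>> apply_moves --plan '[[[0.1,-0.3,0.6],-0.3],[[0.1,-0.2,0.8],0],[[0,0,0.8],0],[[0,0,0.3],0],[[0,0,0],0],[[0,0,0],0]]'

```text
time: 37.75
position: [612.3, 241.6, 188.0]
ee_rot: [178.8, 4.3, 1.8]
force: [-0.0, -0.1, -0.8]
gripper_width: 0.519
```

```bash
python3 -c "
from h import *
wg(599.3,237.7,17,1.8)"
```

```text
pos [612.3 241.6 188. ] rpy [178.78   4.34   1.84] w 0.519 t 37.8 F [-0.  -0.1 -0.8]
shift cm [-0.01 -0.02  0.55] turn 0.04 after turn [-0.05 -0.01  0.55]
```

>>> apply_moves --plan '[[[0,0,0.2],0],[[0,0,0.2],0],[[0,0,0.15],0],[[0,0,0],0]]'

```text
time: 38.15
position: [612.3, 241.5, 183.8]
ee_rot: [178.8, 4.3, 1.8]
force: [-0.9, -0.4, 0.5]
gripper_width: 0.521
```

```bash
python3 -c "
from h import *
wg(599.3,237.7,17,1.8)"
```

```text
pos [612.3 241.5 183.8] rpy [178.8    4.28   1.82] w 0.521 t 38.1 F [-0.9 -0.4  0.5]
shift cm [-0.06 -0.01  0.14] turn 0.02 after turn [-0.07 -0.01  0.13]
```

>>> apply_moves --plan '[[[0,0,0.1],0],[[0,0,0],0],[[0,0,0],0]]'

```text
time: 38.45
position: [612.4, 241.6, 183.8]
ee_rot: [178.8, 4.2, 1.8]
force: [-0.3, -0.6, 0.8]
gripper_width: 0.521
```

>>> apply_moves --plan '[[[0,0,0],0],[[0,0,0],0],[[0,0,0],0],[[0,0,0],0],[[0,0,0],0],[[0,0,0],0]]' --claw -1

```text
time: 39.05
position: [612.6, 241.5, 183.2]
ee_rot: [178.8, 4.2, 1.8]
force: [-0.5, 0.2, -0.2]
gripper_width: 0.997
```

>>> apply_moves --plan '[[[0,0,-0.5],0],[[0,0,-1],0],[[0,0,-2],0],[[0,0,-3],0],[[0,0,-3],0],[[0,0,-3],0],[[0,0,-3],0],[[0,0,-2],0],[[0,0,-1],0],[[0,0,0],0]]'

```text
time: 40.05
position: [626.4, 246.1, 381.7]
ee_rot: [178.9, 4.0, 1.8]
force: [-0.0, -0.1, -0.7]
gripper_width: 1.0
```

```bash
python3 -c "
from h import *
wg(515,-61.3,150,3)
C,im=shot('wrist','w7')
print(readout.get_state()['qpos'].round(1))"
```

```text
pos [626.4 246.1 381.7] rpy [178.91   4.02   1.84] w 1.0 t 40.0 F [-0.  -0.1 -0.7]
shift cm [-10.47  29.91   7.94] turn -1.16 after turn [-11.57  29.82   6.61]
[ -14.5   36.6  -16.5   82.7    9.8   66.3 -120.7]
```

View pics/w7.png

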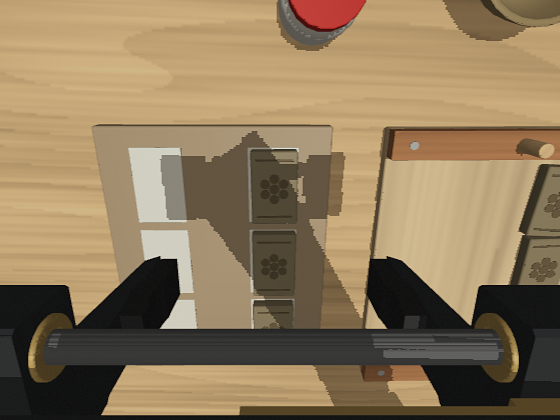

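Row b is full, all three tiles within their patches. Next is tile B at (515,−61).

>>> apply_moves --plan '[[[-0.5,1,0],0],[[-1,2,0],-1],[[-1.2,3,0],0],[[-1.2,3.5,0],0],[[-1.2,3.5,0],0],[[-1.2,3.5,0],0],[[-1.2,3.5,0],0],[[-1.2,3,0],0],[[-1,2.5,0],0],[[-0.5,1.5,0],0],[[0,0.5,0],0],[[0,0,0],0]]'

```text
time: 41.3
position: [523.2, -52.5, 378.1]
ee_rot: [178.7, 5.9, 2.6]
force: [-0.2, 0.6, -0.3]
gripper_width: 0.998
```

```bash
python3 -c "
from h import *
wg(515,-61.3,60,3)
C,im=shot('wrist','w8')"
```

```text
pos [523.2 -52.5 378.1] rpy [178.69   5.93   2.62] w 0.998 t 41.3 F [-0.2  0.6 -0.3]
shift cm [ 2.43  0.12 15.14] turn -0.38 after turn [ 0.86  0.47 15.3 ]
```

View pics/w8.png

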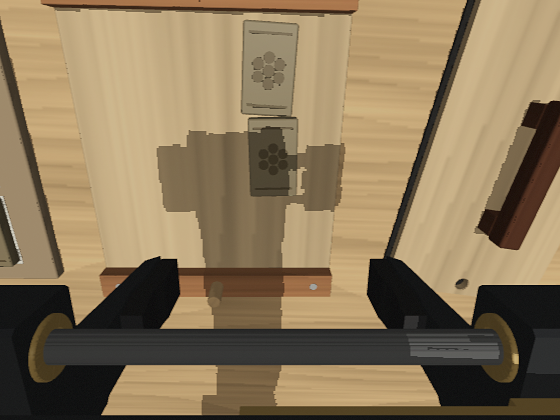

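>>> apply_moves --plan '[[[0.3,0.1,2],-0.3],[[0.5,0.1,4],0],[[0.5,0.1,4],0],[[0.3,0,2],0],[[0,0,0],0],[[0,0,0],0],[[0,0,0],0]]'

```text
time: 42.05
position: [529.7, -48.5, 253.9]
ee_rot: [179.0, 5.7, 3.7]
force: [0.4, 0.9, -1.6]
gripper_width: 1.002
```

```bash
python3 -c "
from h import *
wg(515,-61.3,60,3)"
```

```text
pos [529.7 -48.5 253.9] rpy [179.03   5.7    3.67] w 1.002 t 42.0 F [ 0.4  0.9 -1.6]
shift cm [0.38 0.85 2.87] turn 0.67 after turn [0.11 0.9  2.88]
```

>>> apply_moves --plan '[[[3,0,0],0],[[3,0,0],0],[[3,0,0],0],[[0,0,0],0],[[0,0,0],0],[[0,0,0],0]]'

```text
time: 42.65
position: [623.3, -41.0, 253.0]
ee_rot: [179.0, 5.1, 3.7]
force: [-0.8, -0.9, 0.8]
gripper_width: 0.999
```

>>> apply_moves --plan '[[[-1,0,0],0],[[-1,0,0],0],[[-1,0,0],0],[[-1,0,0],0],[[-1,0,0],0],[[-1,0,0],0],[[-1,0,0],0],[[-1,0,0],0],[[-1,0,0],0],[[0,0,0],0],[[0,0,0],0]]'

```text
time: 43.75
position: [517.6, -49.1, 264.1]
ee_rot: [178.9, 5.5, 3.6]
force: [0.4, -0.5, 0.1]
gripper_width: 0.998
```

```bash
python3 -c "
from h import *
wg(515,-61.3,40,3)"
```

```text
pos [517.6 -49.1 264.1] rpy [178.88   5.48   3.61] w 0.998 t 43.8 F [ 0.4 -0.5  0.1]
shift cm [1.81 0.76 5.76] turn 0.61 after turn [1.26 0.86 5.89]
```

>>> apply_moves --plan '[[[0.6,0.3,1],0.3],[[0.6,0.3,1.5],0.3],[[0.4,0.1,1.5],0],[[0,0,1],0],[[0,0,0.4],0],[[0,0,0],0],[[0,0,0],0]]'

```text
time: 44.45
position: [532.3, -57.1, 204.3]
ee_rot: [178.8, 5.3, 2.9]
force: [-0.2, 0.1, 0.3]
gripper_width: 1.003
```

```bash
python3 -c "
from h import *
wg(515,-61.3,18,3)
C,im=shot('wrist','w9')"
```

```text
pos [532.3 -57.1 204.3] rpy [178.82   5.31   2.94] w 1.003 t 44.5 F [-0.2  0.1  0.3]
shift cm [-0.02 -0.06  2.12] turn -0.06 after turn [-0.21 -0.01  2.11]
```

View pics/w9.png

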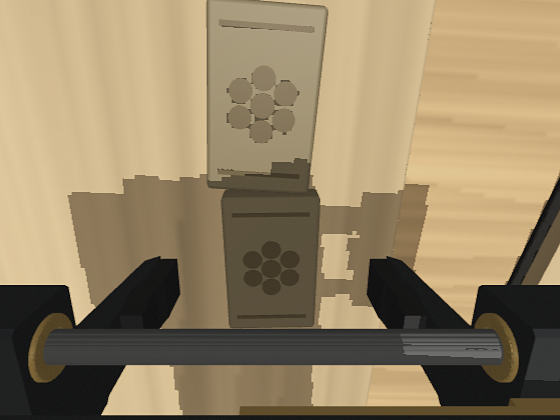

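```bash
python3 -c "
from h import *
C=cam('wrist'); print(ray(C,[[271,268],[262,104]],29).round(1)); quad(C,[(223,196),(320,196),(315,326),(229,328)],1,(0,0));quad(C,[(207,3),(327,10),(311,187),(208,182)],1,(0,0))"
```

```text
[[514.9 -60.2  29. ]
 [592.1 -52.7  29. ]]
[515.5 -60.6] yaw 3.0 len 74.1
[592.2 -53.2] yaw -0.2 len 69.0
```

>>> apply_moves --plan '[[[0,0,0.6],0],[[0,0,0.7],0],[[0,0,0.5],0],[[0,0,0.2],0],[[0,0,0],0],[[0,0,0],0]]'

```text
time: 45.1
position: [530.7, -57.6, 183.9]
ee_rot: [178.8, 5.2, 3.0]
force: [0.6, -0.1, 0.0]
gripper_width: 0.997
```

```bash
python3 -c "
from h import *
wg(515,-61,18,3)"
```

```text
pos [530.7 -57.6 183.9] rpy [178.81   5.19   2.95] w 0.997 t 45.1 F [ 0.6 -0.1  0. ]
shift cm [-0.08 -0.09  0.07] turn -0.05 after turn [-0.08 -0.09  0.06]
```

>>> apply_moves --plan '[[[0,-0.1,0.1],0],[[0,0,0.05],0],[[0,0,0],0]]'

```text
time: 45.4
position: [530.7, -56.5, 182.7]
ee_rot: [178.8, 5.2, 3.0]
force: [0.1, -0.0, -0.6]
gripper_width: 0.996
```

>>> apply_moves --plan '[[[0,0,0],0],[[0,0,0],0],[[0,0,0],0],[[0,0,0],0],[[0,0,0],0],[[0,0,0],0],[[0,0,0],0],[[0,0,0],0]]' --claw 1

```text
time: 46.2
position: [530.9, -56.6, 182.9]
ee_rot: [178.8, 5.1, 2.9]
force: [0.5, -0.3, -0.0]
gripper_width: 0.517
```

>>> apply_moves --plan '[[[0,0,-0.5],0],[[0,0,-1],0],[[0,0,-2],0],[[0,0,-3],0],[[0,0,-2],0],[[0,0,-1],0],[[0,0,0],0],[[0,0,0],0]]'

```text
time: 47.0
position: [539.1, -53.9, 283.6]
ee_rot: [178.8, 5.1, 3.0]
force: [-0.3, 0.5, -1.0]
gripper_width: 0.52
```

```bash
python3 -c "
from h import *
wg(508,351,110,1.8)"
```

```text
pos [539.1 -53.9 283.6] rpy [178.8    5.15   2.96] w 0.52 t 47.0 F [-0.3  0.5 -1. ]
shift cm [  0.55 -40.95  -0.08] turn 1.16 after turn [ -0.36 -40.95   0.83]
```

>>> apply_moves --plan '[[[0,-1,0],0],[[0,-2,0],0.5],[[0,-2.5,0],0.5],[[0,-2.5,0],0],[[0,-2.5,0],0],[[0,-2.5,0],0],[[0,-2.5,0],0],[[0,-2.5,0],0],[[0,-2.5,0],0],[[0,-2.5,0],0],[[0,-2.5,0],0],[[0,-2.5,0],0]]'

```text
time: 48.2
position: [520.1, 239.3, 263.4]
ee_rot: [178.5, 6.5, 1.8]
force: [0.3, -1.2, -0.9]
gripper_width: 0.519
```

```bash
python3 -c "
from h import *
wg(508,351,100,1.8)"
```

```text
pos [520.1 239.3 263.4] rpy [178.49   6.51   1.76] w 0.519 t 48.2 F [ 0.3 -1.2 -0.9]
shift cm [  0.99 -11.63  -0.57] turn -0.04 after turn [  1.02 -11.64  -0.15]
```

>>> apply_moves --plan '[[[0.3,-2.5,-0.2],0],[[0.3,-2.5,-0.2],0],[[0.3,-2.5,0],0],[[0.2,-1.5,0],0],[[0,-0.6,0],0],[[0,0,0],0],[[0,0,0],0],[[0,0,0],0]]'

```text
time: 49.0
position: [521.4, 343.8, 255.8]
ee_rot: [178.2, 7.3, 2.1]
force: [-1.8, 0.2, -1.0]
gripper_width: 0.522
```

```bash
python3 -c "
from h import *
wg(508,351,50,1.8)"
```

```text
pos [521.4 343.8 255.8] rpy [178.23   7.26   2.13] w 0.522 t 49.0 F [-1.8  0.2 -1. ]
shift cm [ 1.3  -1.41  3.95] turn 0.33 after turn [ 0.78 -1.29  4.12]
```

>>> apply_moves --plan '[[[0.4,-0.4,0.5],0.3],[[0.4,-0.4,1],0],[[0.2,-0.3,1.2],0],[[0,0,0.8],0],[[0,0,0.3],0],[[0,0,0],0],[[0,0,0],0]]'

```text
time: 49.7
position: [527.4, 351.3, 211.8]
ee_rot: [178.0, 7.3, 1.6]
force: [0.1, 0.9, -0.7]
gripper_width: 0.518
```

```bash
python3 -c "
from h import *
wg(508,351,18,1.8)"
```

```text
pos [527.4 351.3 211.8] rpy [178.02   7.32   1.56] w 0.518 t 49.7 F [ 0.1  0.9 -0.7]
shift cm [ 0.55 -0.69  2.86] turn -0.24 after turn [ 0.18 -0.59  2.93]
```

>>> apply_moves --plan '[[[0.2,-0.4,0.5],-0.2],[[0.2,-0.2,0.7],0],[[0.1,0,0.7],0],[[0,0,0.3],0],[[0,0,0],0],[[0,0,0],0]]'

```text
time: 50.3
position: [529.7, 357.4, 187.8]
ee_rot: [178.1, 7.3, 1.8]
force: [0.5, 1.0, -1.9]
gripper_width: 0.52
```

```bash
python3 -c "
from h import *
wg(508,351,18,1.8)"
```

```text
pos [529.7 357.4 187.8] rpy [178.09   7.27   1.79] w 0.52 t 50.3 F [ 0.5  1.  -1.9]
shift cm [-0.02  0.    0.53] turn -0.01 after turn [-0.09  0.02  0.52]
```

>>> apply_moves --plan '[[[0,0,0.2],0],[[0,0,0.15],0],[[0,0,0.1],0],[[0,0,0],0]]'

```text
time: 50.7
position: [529.4, 357.2, 183.7]
ee_rot: [178.1, 7.2, 1.8]
force: [0.2, 1.2, 1.2]
gripper_width: 0.519
```

```bash
python3 -c "
from h import *
wg(508,351,17,1.8)"
```

```text
pos [529.4 357.2 183.7] rpy [178.12   7.22   1.78] w 0.519 t 50.7 F [0.2 1.2 1.2]
shift cm [-0.05  0.    0.22] turn -0.02 after turn [-0.07  0.01  0.21]
```

Contact is starting, so I'll press very slightly, then release and rise.

>>> apply_moves --plan '[[[0,0,0.1],0],[[0,0,0],0]]'

```text
time: 50.9
position: [529.3, 357.3, 183.3]
ee_rot: [178.1, 7.2, 1.8]
force: [0.1, -1.1, 0.9]
gripper_width: 0.517
```

>>> apply_moves --plan '[[[0,0,0],0],[[0,0,0],0],[[0,0,0],0],[[0,0,0],0],[[0,0,0],0],[[0,0,0],0]]' --claw -1

```text
time: 51.5
position: [529.5, 357.4, 183.2]
ee_rot: [178.2, 7.2, 1.8]
force: [0.1, -0.8, 0.1]
gripper_width: 0.996
```

>>> apply_moves --plan '[[[0,0,-0.5],0],[[-0.1,0,-1],0],[[-0.2,0,-2],0],[[-0.3,0,-3],0],[[-0.2,0,-2],0],[[0,0,-1],0],[[0,0,-1],0],[[0,0,0],0],[[0,0,0],0]]'

```text
time: 52.4
position: [534.8, 361.1, 295.5]
ee_rot: [178.2, 7.1, 1.8]
force: [-0.1, -0.1, -0.3]
gripper_width: 1.003
```

```bash
python3 -c "
from h import *
wg(592,-54,110,0)
C,im=shot('wrist','w10')
shot('scene','s6')"
```

```text
pos [534.8 361.1 295.5] rpy [178.16   7.14   1.79] w 1.003 t 52.4 F [-0.1 -0.1 -0.3]
shift cm [ 6.69 41.07  2.58] turn 1.79 after turn [ 7.76 40.91  2.08]
```

View pics/w10.png

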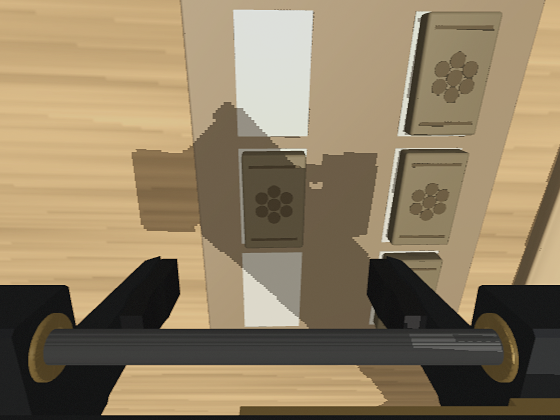

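View pics/s6.png

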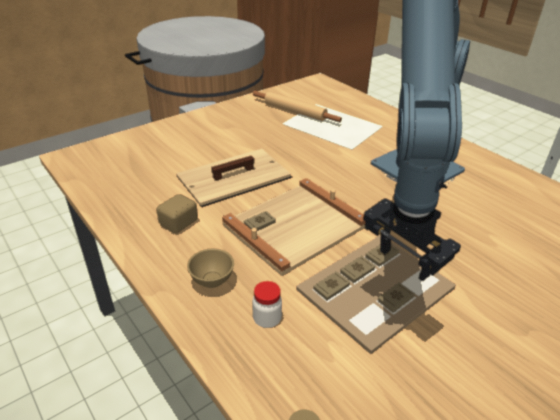

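Tile 4 is on a2 and one tile is left in the press. Going for it at (592,−54).

>>> apply_moves --plan '[[[0.3,1,0],0],[[0.5,2,0],0.6],[[0.6,2.5,0],0.6],[[0.6,2.5,0],0.6],[[0.6,2.5,0],0],[[0.6,2.5,0],0],[[0.6,2.5,0],0],[[0.6,2.5,0],0],[[0.6,2.5,0],0],[[0.6,2.5,0],0],[[0.6,2.5,0],0],[[0.6,2.5,0],0]]'

```text
time: 53.7
position: [604.9, 51.6, 290.9]
ee_rot: [177.2, 7.7, -0.9]
force: [0.7, 0.0, -0.2]
gripper_width: 1.002
```

```bash
python3 -c "
from h import *
wg(592,-54,100,0)"
```

```text
pos [604.9  51.6 290.9] rpy [177.25   7.72  -0.93] w 1.002 t 53.7 F [ 0.7  0.  -0.2]
shift cm [1.46 9.65 2.95] turn -0.93 after turn [0.96 9.79 2.66]
```

>>> apply_moves --plan '[[[0.4,2,0.3],0],[[0.3,2,0.3],0],[[0.3,2,0.3],0],[[0.2,1.5,0.3],0],[[0,0.8,0.2],0],[[0,0,0],0],[[0,0,0],0],[[0,0,0],0]]'

```text
time: 54.5
position: [610.8, -51.3, 276.9]
ee_rot: [176.8, 8.0, -2.0]
force: [0.1, 0.4, 1.2]
gripper_width: 1.001
```

```bash
python3 -c "
from h import *
wg(592,-54,50,-0.5)
C,im=shot('wrist','w11')"
```

```text
pos [610.8 -51.3 276.9] rpy [176.85   8.03  -1.96] w 1.001 t 54.5 F [0.1 0.4 1.2]
shift cm [ 1.32 -0.91  6.12] turn -1.46 after turn [ 0.46 -0.56  6.28]
```

View pics/w11.png

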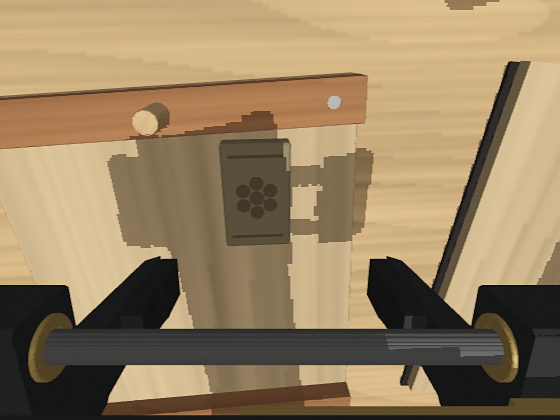

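```bash
python3 -c "
from h import *
C=cam('wrist'); print(ray(C,[[256,197]],29).round(1)); quad(C,[(220,143),(290,140),(290,243),(226,245)],1,(0,0))"
```

```text
[[592.3 -52.   29. ]]
[592.9 -52.5] yaw -1.2 len 74.3
```

>>> apply_moves --plan '[[[0.4,-0.2,1],-0.6],[[0.4,-0.1,1.5],-0.6],[[0.2,-0.1,1.5],0],[[0,0,1],0],[[0,0,0.4],0],[[0,0,0],0],[[0,0,0],0]]'

```text
time: 55.25
position: [612.9, -46.5, 215.4]
ee_rot: [177.1, 8.2, -0.3]
force: [-0.5, -0.1, -0.7]
gripper_width: 1.002
```

```bash
python3 -c "
from h import *
wg(592,-54,19,-0.5)
C,im=shot('wrist','w12')"
```

```text
pos [612.9 -46.5 215.4] rpy [177.15   8.24  -0.34] w 1.002 t 55.2 F [-0.5 -0.1 -0.7]
shift cm [ 0.75 -0.22  3.15] turn 0.16 after turn [ 0.29 -0.06  3.23]
```

View pics/w12.png

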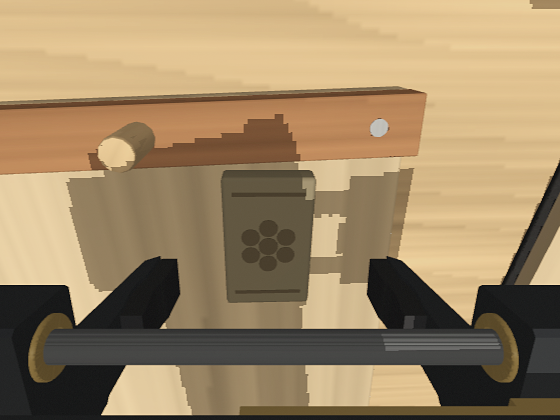

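>>> apply_moves --plan '[[[0.3,-0.2,0.6],0.2],[[0.2,-0.1,0.8],0],[[0.2,0,0.8],0],[[0,0,0.4],0],[[0,0,0],0],[[0,0,0],0]]'

```text
time: 55.9
position: [617.1, -44.9, 187.2]
ee_rot: [177.1, 8.1, -0.6]
force: [-0.1, -0.0, -0.2]
gripper_width: 1.001
```

```bash
python3 -c "
from h import *
wg(592.3,-53,18.5,-0.5)"
```

```text
pos [617.1 -44.9 187.2] rpy [177.11   8.1   -0.58] w 1.001 t 55.9 F [-0.1 -0.  -0.2]
shift cm [-0.06 -0.02  0.47] turn -0.08 after turn [-0.13  0.    0.46]
```

>>> apply_moves --plan '[[[-0.1,0,0.2],0],[[0,0,0.2],0],[[0,0,0.1],0],[[0,0,0],0]]'

```text
time: 56.3
position: [615.6, -45.1, 183.3]
ee_rot: [177.1, 8.0, -0.6]
force: [-1.2, -0.8, 1.1]
gripper_width: 1.005
```

>>> apply_moves --plan '[[[0,0,0],0],[[0,0,0],0],[[0,0,0],0],[[0,0,0],0],[[0,0,0],0],[[0,0,0],0],[[0,0,0],0],[[0,0,0],0]]' --claw 1

```text
time: 57.1
position: [615.6, -45.2, 183.2]
ee_rot: [177.1, 8.0, -0.6]
force: [-0.1, -0.7, -0.0]
gripper_width: 0.518
```

>>> apply_moves --plan '[[[0,0,-0.5],0],[[-0.1,0,-1],0],[[-0.2,0,-2],0],[[-0.3,0,-3],0],[[-0.2,0,-2],0],[[0,0,-1],0],[[0,0,-1],0],[[0,0,0],0]]'

```text
time: 57.9
position: [622.5, -39.5, 294.8]
ee_rot: [177.1, 8.0, -0.6]
force: [0.5, 0.5, -1.3]
gripper_width: 0.517
```

```bash
python3 -c "
from h import *
wg(595.8,353.5,120,1.8)"
```

```text
pos [622.5 -39.5 294.8] rpy [177.12   8.03  -0.57] w 0.517 t 57.9 F [ 0.5  0.5 -1.3]
shift cm [ -0.59 -40.11  -0.87] turn -2.37 after turn [  0.92 -40.1    1.06]
```

>>> apply_moves --plan '[[[0,-1,-0.1],-0.6],[[0,-2,-0.1],-0.6],[[0,-2.5,-0.1],-0.6],[[0,-2.5,-0.1],-0.5],[[0,-2.5,-0.1],0],[[0,-2.5,-0.1],0],[[0,-2.5,-0.1],0],[[0,-2.5,-0.1],0],[[0,-2.5,-0.1],0],[[0,-2.5,-0.1],0],[[0,-2.5,-0.1],0],[[0,-2.5,-0.1],0]]'

```text
time: 59.1
position: [604.0, 266.9, 282.4]
ee_rot: [177.7, 9.4, 2.6]
force: [0.1, 0.3, -1.2]
gripper_width: 0.521
```

```bash
python3 -c "
from h import *
wg(595.8,353.5,100,1.8)"
```

```text
pos [604.  266.9 282.4] rpy [177.65   9.4    2.65] w 0.521 t 59.1 F [ 0.1  0.3 -1.2]
shift cm [ 2.56 -9.42  1.09] turn 0.85 after turn [ 2.15 -9.4   1.87]
```

>>> apply_moves --plan '[[[0.6,-2.2,0.2],0.4],[[0.6,-2.2,0.3],0.4],[[0.5,-2,0.3],0],[[0.4,-1.2,0.3],0],[[0.2,-0.5,0],0],[[0,0,0],0],[[0,0,0],0],[[0,0,0],0]]'

```text
time: 59.9
position: [611.5, 364.4, 257.4]
ee_rot: [177.6, 10.1, 2.7]
force: [-0.3, 0.2, -0.7]
gripper_width: 0.522
```

```bash
python3 -c "
from h import *
wg(595.8,353.5,50,1.8)"
```

```text
pos [611.5 364.4 257.4] rpy [177.64  10.13   2.74] w 0.522 t 59.9 F [-0.3  0.2 -0.7]
shift cm [2.06 0.16 4.12] turn 0.94 after turn [1.31 0.31 4.41]
```

>>> apply_moves --plan '[[[0.7,0.2,0.6],0.4],[[0.7,0.1,1],0.4],[[0.5,0,1.2],0],[[0.2,0,0.7],0],[[0,0,0.3],0],[[0,0,0],0],[[0,0,0],0]]'

```text
time: 60.6
position: [628.3, 356.1, 212.0]
ee_rot: [177.3, 10.1, 1.6]
force: [0.0, 0.7, -0.2]
gripper_width: 0.521
```

```bash
python3 -c "
from h import *
wg(595.8,353.5,19,1.8)"
```

```text
pos [628.3 356.1 212. ] rpy [177.32  10.11   1.57] w 0.521 t 60.6 F [ 0.   0.7 -0.2]
shift cm [ 0.19 -0.74  2.96] turn -0.23 after turn [-0.34 -0.6   2.97]
```

>>> apply_moves --plan '[[[0.1,-0.4,0.5],-0.2],[[0.1,-0.2,0.7],0],[[0,0,0.7],0],[[0,0,0.3],0],[[0,0,0],0],[[0,0,0],0]]'

```text
time: 61.2
position: [625.5, 362.6, 188.5]
ee_rot: [177.4, 10.1, 1.9]
force: [-0.2, -0.1, -0.6]
gripper_width: 0.519
```

```bash
python3 -c "
from h import *
wg(595.8,353.5,18.5,1.8)"
```

```text
pos [625.5 362.6 188.5] rpy [177.42  10.09   1.88] w 0.519 t 61.2 F [-0.2 -0.1 -0.6]
shift cm [0.02 0.03 0.68] turn 0.08 after turn [-0.1   0.06  0.67]
```

>>> apply_moves --plan '[[[0,0,0.2],0],[[0,0,0.2],0],[[0,0,0.1],0],[[0,0,0],0]]'

```text
time: 61.6
position: [625.0, 362.2, 183.8]
ee_rot: [177.4, 10.0, 1.9]
force: [-0.1, 0.8, -0.6]
gripper_width: 0.515
```

```bash
python3 -c "
from h import *
wg(595.8,353.5,18,1.8)"
```

```text
pos [625.  362.2 183.8] rpy [177.44  10.04   1.87] w 0.515 t 61.6 F [-0.1  0.8 -0.6]
shift cm [-0.01  0.02  0.26] turn 0.07 after turn [-0.05  0.03  0.25]
```

>>> apply_moves --plan '[[[0,0,0.15],0],[[0,0,0.05],0],[[0,0,0],0]]'

```text
time: 61.9
position: [624.9, 362.2, 183.0]
ee_rot: [177.4, 10.0, 1.8]
force: [-0.2, -0.9, 1.3]
gripper_width: 0.522
```

Contact felt. Releasing and lifting.

>>> apply_moves --plan '[[[0,0,0],0],[[0,0,0],0],[[0,0,0],0],[[0,0,0],0],[[0,0,0],0],[[0,0,0],0]]' --claw -1

```text
time: 62.5
position: [625.0, 362.2, 182.7]
ee_rot: [177.5, 10.0, 1.9]
force: [0.1, -0.0, 0.5]
gripper_width: 0.996
```

>>> apply_moves --plan '[[[0,0,-0.5],0],[[-0.1,0,-1],0],[[-0.3,0,-2],0],[[-0.4,0,-3],0],[[-0.4,0,-3],0],[[-0.4,0,-3],0],[[-0.3,0,-2],0],[[0,0,-1],0],[[0,0,0],0],[[0,0,0],0]]'

```text
time: 63.5
position: [633.5, 370.5, 356.3]
ee_rot: [177.8, 9.6, 1.9]
force: [-0.9, 0.4, -0.5]
gripper_width: 1.0
```

```bash
python3 -c "
from h import *
want([450,0,400])
C,im=shot('wrist','w13')
shot('scene','s7')"
```

```text
pos [633.5 370.5 356.3] rpy [177.75   9.59   1.92] w 1.0 t 63.5 F [-0.9  0.4 -0.5]
shift cm [-20.03  36.42   0.39]
```

View pics/w13.png

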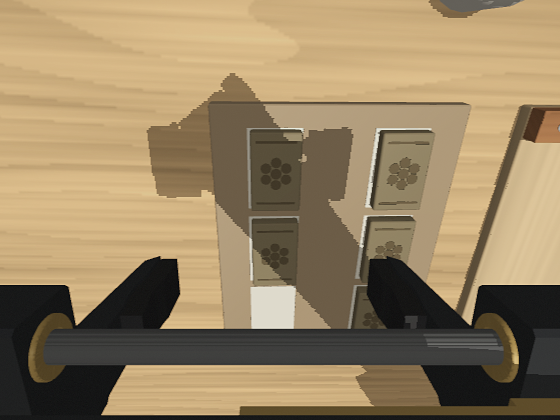

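View pics/s7.png

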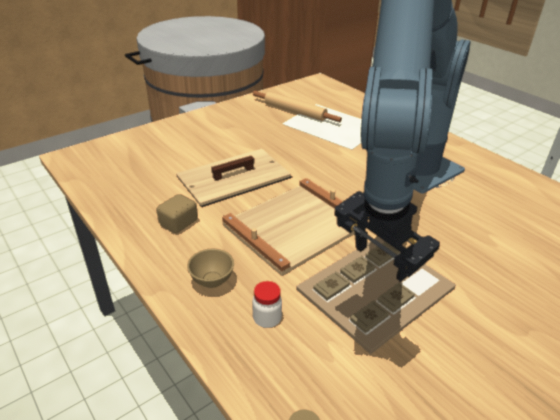

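All five tiles are on the shelf, rows b1–b3, a2 and a3, and the press is empty. Moving aside for an unobstructed top-view check.

>>> apply_moves --plan '[[[0,2,-0.5],0],[[0,3,-0.5],0],[[0,4,-0.5],0],[[0,4,0],0],[[0,4,0],0],[[0,4,0],0],[[0,4,0],0],[[0,4,0],0],[[0,4,0],0],[[0,4,0],0],[[0,2,0],0],[[0,0,0],0]]'

```text
time: 64.8
position: [645.2, -53.6, 378.5]
ee_rot: [176.9, 10.9, 1.1]
force: [-0.3, -0.1, -0.2]
gripper_width: 0.998
```

```bash
python3 - <<'E'
from h import *
want([450,0,400])
C,im=shot('top','t5')
i=im[170:315,95:215,::-1]; cv2.imwrite('pics/c5.png',cv2.resize(i,None,fx=4,fy=4,interpolation=cv2.INTER_CUBIC))
for k in [(115,190,145,226),(115,226,147,262),(160,185,192,221),(162,220,194,256),(165,255,197,293)]:
    tiles(C,im,k)
E
```

```text
pos [645.2 -53.6 378.5] rpy [176.93  10.87   1.14] w 0.998 t 64.8 F [-0.3 -0.1 -0.2]
shift cm [-19.46  -5.82   1.24]
(117, 193, 24, 33) [594.  351.3] [83.6 54.3] 1.68
(120, 226, 23, 36) [508.1 348.1] [88.8 53.9] -2.36
(163, 187, 23, 34) [597.2 235.5] [82.  50.8] 3.52
(167, 220, 23, 36) [512.2 232.4] [88.2 50.1] 1.22
(170, 255, 24, 36) [424.2 230.1] [82.7 50.7] 2.55
```

View pics/c5.png

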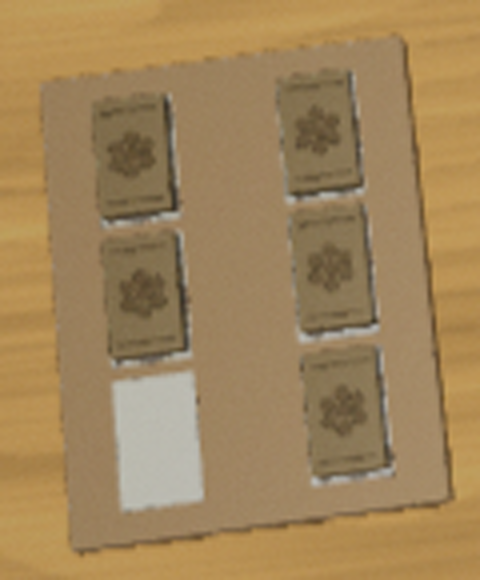

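View pics/t5.png

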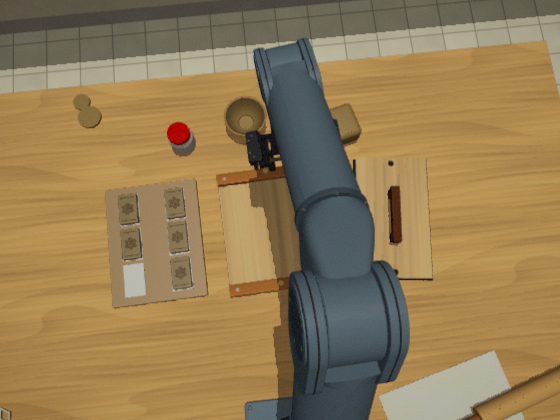

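```bash
python3 - <<'E'
from h import *
C=cam('top')
r=np.array([(131,153),(143,293),(318,129),(331,267),(343,410)])/4+[95,170]-.375
p=np.array([[595.4,353.5],[507.7,351],[599.3,237.7],[511.1,235.2],[423.4,232.5]])
P=ray(C,r,29)[:,:2]; print(P.round(1),np.linalg.norm(P-p,axis=1).round(1))
s=4;o=(95,170)
for q in [[(92,98),(168,92),(174,213),(102,220)],[(101,240),(177,230),(186,350),(110,361)],[(278,80),(352,70),(361,187),(288,196)],[(290,212),(366,204),(375,325),(300,335)],[(300,354),(379,345),(388,468),(312,477)]]: quad(C,q,s,o)
print(readout.get_state()['qvel'].round(2))
E
```

```text
[[597.5 353. ]
 [508.9 349.6]
 [600.5 236.1]
 [512.8 233.6]
 [424.6 232.1]] [2.2 1.9 2.  2.3 1.3]
[595.8 351.2] yaw 1.1 len 77.9
[507.7 349.3] yaw 1.6 len 75.1
[597.9 235.2] yaw 0.9 len 75.0
[511.7 232.6] yaw 0.7 len 76.3
[424.2 231. ] yaw 1.1 len 74.8
[-2.61  0.14 -2.5  -0.11 -0.86 -0.21 -0.92]
```

All tiles are within about 3 mm of their patch centres and about 1° of square. I'll let the arm settle, then hand in.

>>> apply_moves --plan '[[[0,0,0],0],[[0,0,0],0],[[0,0,0],0],[[0,0,0],0],[[0,0,0],0]]'

```text
time: 65.35
position: [644.6, -45.0, 377.6]
ee_rot: [177.2, 11.0, 1.8]
force: [-0.0, -0.3, 0.2]
gripper_width: 1.003
```

```bash
python3 -c "
from h import *
shot('scene','s8'); want([450,0,400]); print(close_job())"
```

```text
pos [644.6 -45.  377.5] rpy [177.24  11.     1.78] w 1.001 t 65.4 F [ 0.3 -0.1 -0.5]
shift cm [-19.38  -5.16   1.23]
the job is handed in; nothing more can be done
None
```

View pics/s8.png

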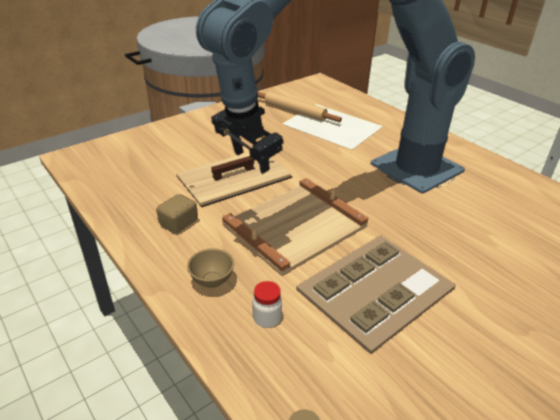

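The job is handed in at 65 s. I lifted the cover level off the dowels and laid it flat on the mat. All five tiles in the press went onto the kiln shelf, rosette up. Row b is full, and the other two are on a2 and a3.

- **Tiles:** in the last top view the rosette centres were 1–2 mm from the patch centres, and the tile outlines were within about 3 mm and about 1° of square. A simple colour-mask fit on the same picture came out oversized because of shadows (up to 89 mm long) and showed one tile about 4° off. I relied on the rosettes and corners instead.
- **Knocked tile:** one tile in the left line was pushed about 34 mm aside during the run. I found it in the images and measured its position again before picking it up.
- **Scene:** the press is empty, the jar, bowl and clay block look unmoved, and the gripper is clear of everything.
- **Tool tilt:** the tool slowly leaned, to about 11° by the end, because the moves cannot correct tilt. The tiles still lie flat in the pictures.

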